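Refit the filter cover of the bench dust extractor

ROBOT

A 6-joint arm with a two-finger parallel gripper is mounted at the origin on the work surface; the furniture and walls round the work are solid. World frame = base frame: x ahead of the robot, y to its left, z up, the work surface at z = 0. Lengths are in m, angles in rad, forces in N, time in s.
With the tool pointing down it reaches from about 0.35 to 0.975 m from the base axis. Payload 4.9 kg.
Tool frame: the origin (TCP) lies at the very end of the fingers, on their centre line; the grasp point (between the pads) lies 19 mm behind it (ctrl.grasp_offset is the distance from the TCP to the grasp point, in m); y points along the fingers, z is the direction in which the jaws open and shut, and the axes are right-handed (so a half turn about y gives the same grasp; the last joint's range is limited). The gripper opens to 85 mm and grips with 20 to 120 N. Pads are 22 mm wide; open, the fingers measure 114 mm over their backs; the gripper's body (76 mm by 85 mm) begins 54 mm behind the grasp point. The pads swing forward as they close: fully open they stand 13 mm farther back than shut.
Start: joints at [0.986, 0.053, 1.613, -0, 1.476, -0.119], TCP at [0.281, 0.558, 0.204] pointing down, gripper open.
Joint ranges: [-3.01, 3.01], [-1.01, 2.22], [0.06, 2.58], [-1.02, 4.17], [0.09, 2.62], [-3.14, 3.14]. Speed limits (rad/s): [2.57, 2.57, 3.14, 3.14, 3.14, 3.14].

INTERFACE

Orientations are given as a rotation vector (axis times angle).
In Python, from station import ctrl, eyes, finish_job, find_in, regions_of, pinpoint gives the robot as it stands.
- The arm moves only by the tool play_rows, never from a script. Its argument "moves" is a list of rows, each an object of numbers: "x", "y", "z": the shift along the world's x, y, z in cm; "turn": the turn about the world's z in degrees; "jaw": the finger opening in cm, from 0 to 8.54. A call has 1 to 8 rows; each row shifts and turns the commanded pose from where the row before left it; what a row does not reach is not made up. A row lasts 1/12 s, in which the tool goes at most 41.7 mm and 7.16 degrees, less where a joint would pass 70% of its speed; a pose out of reach is approached as far as the arm can. A call is refused whole if a number of a shift passes 4.17 or a number of a turn 7.16, either way. A call with a gripper value outside its range is refused whole. The fingers move at their own pace and stop on an object; "squeeze" is the grip in N (left out, the last holds). Time passes only in rows, so rows that do not move let the fingers close. It gives the time, the measured TCP pose, the force and the opening at its end, in the units of the state.
- ctrl.get_obs(): the state, without advancing time (a new reading comes with each control period).
- eyes.get_image(name): name is "side" or "top" or "wrist"; returns a dict with "img" (480x640x3 uint8, red, green, blue), "camera_matrix" (3x3 intrinsics, pixels), "cam_to_world" (4x4, takes a point from camera to world coordinates). Camera axes: x right, y up, looking along -z (the intrinsics and any distortion apply to the point x, -y, -z); pixel columns grow to the right and rows downward; lengths in m; the calibration is good to about 2 mm. The wrist camera is an equidistant fisheye: a pixel r from the principal point sees the ray r / f radians off the axis. A picture is of the moment at which its call begins. There is no depth.
- finish_job(): hands the job in, once; it reports no verdict.
Trained networks look in the newest picture that a camera, given by its name, has taken for a name from the list of things; names that differ only in an ending like _2 or _b are one class to them, and where a whole thing is asked for, a point or a joint stands for the part that bears it (a point fixed in the world has none). Each returns a list of dicts, best first, with "score" (0 to 1); they miss things now and then, are a little off and sometimes report something else, mostly with a low value. They report only what shows in the picture. A call takes as long as a camera call.
- find_in(camera, query): "point" ([column, row] in pixels, amid what is visible of it).
- regions_of(camera, query): "pixels" (480x640 bool, what is visible of it) and "point" ([column, row] in pixels, amid what is visible of it).
- pinpoint(camera, query): "point" ([column, row] in pixels: a listed point, or the origin of a listed thing).
The state is a dict: "t": time; "q": joint angles; "dq": joint speeds; "effort": joint torques, N m; "tool_pos": TCP position; "tool_rot": TCP orientation; "contact_force": force on the tool from outside, world axes, zero at the start; "wrist_torque": the same for the moment, N m; "opening": finger opening in m.
Only numpy, scipy, OpenCV 4.12 (cv2) and the standard library are available. Lean on these libraries where they do the work, as an engineer would, in place of code of your own. Each camera call takes 0.05 s, during which the arm holds its last target.

TASK

The little dust extractor on the bench has its new filter in; put its slotted cover back on. Hook the cover's long lip under the rail, at the end of the opening away from the orange catch, with the other end held up; draw it up against the rail, swing it down and press until the catch snaps over it and the cover lies flush in the frame, then let go. Go by feel and do not force it, the plastic cracks easily, and leave the other things on the bench where they are.

Things in the scene. Friction and masses are not known exactly. Their poses are not given: they have to be found in the camera images.
- cover: Loose slotted grey-teal plastic cover, 112 x 84 x 29 mm, 70 g, lying right side up on the bench. Origin under its middle, level with the underside of its two end lips; x runs from the long hooking lip (-x end) to the short catch lip (+x end), z up. Plate x -50 to 50, y -42 to 42, z 5 to 9 mm; each lip is 60 mm wide, z 0 to 4 mm, joined to the plate by a 4 mm web under the plate's end.
- cover_lip (a point): Middle of the free edge of the hooking lip, at its underside: cover (-58, 0, 0) mm, so the lip sticks out 8 mm beyond the plate and leaves 1 mm more than the rail's thickness between its top and the level of the plate's top. Axes as the cover.
- cover_rear (a point): Middle of the free edge of the catch lip, at its underside: cover (54, 0, 0) mm; this lip sticks out 4 mm beyond the plate. Axes as the cover.
- cover_bar (a point): Middle of the top of the cover's upright grip bar, cover (20, 0, 29) mm. The bar is 10 mm thick along the cover's x, 54 mm long along y and 20 mm high above the plate. Axes as the cover.
- dust_box: Fixed grey dust extractor, 176 x 144 x 52 mm, switch on its front (+y side), hose stub behind. Origin: middle of its underside, x from the rail's end to the catch's end, z up. The dark frame on top, with rail and catch, is a stiff sliding fit and stands anywhere up to 6 mm along x from its middle place; that is not measured: feel or see it. Over 30 N from the cover cracks it.
- rail_edge (a point): Point of the box's pose, (-50.5, 0, 56) mm: middle of the top of the rail's free edge if the frame were in its middle place; the true edge is up to 6 mm off along the box's x. The rail is 4 mm thick (box z 52 to 56) and overhangs a slot 10 mm deep, free from z = 34 (filter) to 52 mm. Hooked, the plate's end stops at the rail's edge. Axes as the box.
- catch_nose (a point): Box (51, 0, 52) mm: tip of the orange catch's nose with the frame in its middle place; the true nose is up to 6 mm off along x. Nose 24 mm wide, top at z = 59, its face slopes so that a lip coming down pushes it back against a spring: 3 to 6 N down at the catch lip, 5 to 9 N at the bar. The opening ends at x = 56, y sides at -44 and 44 mm. Axes as the box.
- seat (a point): Box (0, 0, 47) mm: where the cover's origin comes to lie, with equal axes, when it is snapped in and the frame is in its middle place (else up to 6 mm off along x, same height). Side ledges at z = 52 then carry the plate and its top is flush with the frame, z = 56. The opening has 2.5 mm spare length and 2 mm at each side. Axes as the box.
- catch (a joint): Orange catch, m: 0 = sprung fully forward, grows to at most 0.006 as it is pushed back; below 0.0015 when the cover is snapped in.
- film_roll: White roll standing on end, 60 mm across, 104 mm high; leave it. Origin under its middle.
- spool_a: Wire spool standing, 51 mm across, 47 mm high; leave it.
- spool_b: Another wire spool, 51 mm across, 47 mm high; leave it.
- window_tin: Round tin of red beads, 71 mm across, 21 mm high; leave it.
- bottle: Grey plastic bottle lying down, 72 x 82 x 38 mm; leave it.

How it is judged:
By the outcome, as a careful person would: the job done as asked, in the order asked, and still so for the second after the job is handed in, with the robot touching nothing.
It also fails if it takes over 61 s, if anything falls off the work surface, if the arm or the gripper's body presses on something with over 40 N, if the wrist force passes 120 N, or if a joint passes its speed limit or range.

## Working session

There is one attempt and no reset: what is moved stays moved. The work goes in short steps, Python scripts to look and compute and a tool call to move; the robot and the scene stay as the last step left them, time stands still between calls to the robot, and variables do not carry over. Pictures are saved under pics/ and viewed, and the job is handed in when it is done.

Besides the shell and the picture viewer there is one more tool, called after ">>>" as a command line: name --argument value ..., lists and objects as JSON in quotes. play_rows: Moves the arm, as the interface text tells. Its arguments: {"type":"object","properties":{"moves":{"type":"array"},"squeeze":{"type":"number"}},"required":["moves"]}

```bash
ls; mkdir -p pics; cat > h.py <<'E'
from station import ctrl, eyes, finish_job, find_in, regions_of, pinpoint
import numpy as np, cv2
def ray(im,p,fish=False):
    K=im["camera_matrix"];T=im["cam_to_world"]
    a=(p[0]-K[0,2])/K[0,0];b=(p[1]-K[1,2])/K[1,1]
    if fish:
        r=np.hypot(a,b);d=np.array([a/r*np.sin(r),-b/r*np.sin(r),-np.cos(r)]) if r>1e-9 else np.array([0,0,-1.])
    else: d=np.array([a,-b,-1])
    d=T[:3,:3]@d
    return T[:3,3],d/np.linalg.norm(d)
def onz(im,p,z,fish=False):
    o,d=ray(im,p,fish);return o+d*(z-o[2])/d[2]
def proj(im,P,fish=False):
    K=im["camera_matrix"];T=im["cam_to_world"]
    c=T[:3,:3].T@(np.asarray(P)-T[:3,3]);x,y,z=c[0],-c[1],-c[2]
    if fish:
        r=np.hypot(x,y);th=np.arctan2(r,z);x,y=x/r*th,y/r*th
    else: x,y=x/z,y/z
    return np.array([K[0,0]*x+K[0,2],K[1,1]*y+K[1,2]])
def save(im,n): cv2.imwrite("pics/"+n+".png",im["img"][:,:,::-1])
E
python3 - <<'E'
from h import *
o=ctrl.get_obs();print({k:np.round(v,3).tolist() for k,v in o.items()},ctrl.grasp_offset)
for c in ["side","top","wrist"]:
    im=eyes.get_image(c);save(im,c+"0");print(c,im["camera_matrix"].tolist(),np.round(im["cam_to_world"],3).tolist())
    for q in ["cover_lip","cover_rear","cover_bar","cover","rail_edge","catch_nose","seat","dust_box"]:
        r=pinpoint(c,q);print(c,q,[(np.round(a["point"],1).tolist(),round(a["score"],2)) for a in r[:2]])
E
```

```text
pics
{'t': 0.0, 'q': [0.986, 0.053, 1.614, 0.0, 1.476, -0.119], 'dq': [-0.001, 0.001, -0.001, -0.001, -0.0, 0.0], 'effort': [-0.002, -39.367, -37.019, -0.0, 0.007, -0.0], 'tool_pos': [0.28, 0.558, 0.203], 'tool_rot': [-1.542, 0.366, -0.365], 'contact_force': [-0.425, -0.473, -0.331], 'wrist_torque': [0.016, 0.014, 0.012], 'opening': 0.085} 0.0187
side [[522.478684098705, 0.0, 325.95399615247413], [0.0, 522.478684098705, 235.95711520685995], [0.0, 0.0, 1.0]] [[0.989, 0.098, -0.111, 0.264], [-0.147, 0.551, -0.822, -1.073], [-0.019, 0.829, 0.559, 0.779], [0.0, 0.0, 0.0, 1.0]]
side cover_lip [([340.7, 307.2], 0.73)]
side cover_rear [([346.6, 280.1], 0.94), ([343.0, 277.0], 0.64)]
side cover_bar [([341.2, 280.0], 0.63), ([339.5, 350.8], 0.16)]
side cover [([344.6, 295.5], 0.83), ([346.8, 282.2], 0.58)]
side rail_edge [([335.4, 199.6], 0.71), ([336.0, 213.6], 0.59)]
side catch_nose [([335.5, 194.0], 0.57)]
side seat [([336.4, 204.9], 0.84)]
side dust_box [([339.0, 222.3], 0.61)]
top [[562.4996100301971, 0.0, 329.5322458441658], [0.0, 562.4996100301971, 244.54457150970674], [0.0, 0.0, 1.0]]
[... 413 characters left out ...]
 0.61), ([382.6, 235.4], 0.27)]
top seat [([266.3, 221.0], 0.79), ([412.5, 248.1], 0.15)]
top dust_box [([268.0, 226.8], 0.75)]
wrist [[371.64829954431775, 0.0, 321.64185743088876], [0.0, 371.64829954431775, 246.1604371607693], [0.0, 0.0, 1.0]] [[0.449, -0.856, -0.255, 0.217], [0.893, 0.431, 0.127, 0.59], [0.001, -0.285, 0.959, 0.374], [0.0, 0.0, 0.0, 1.0]]
wrist cover_lip [([15.3, 438.1], 0.69)]
wrist cover_rear [([152.2, 339.5], 0.58), ([31.7, 443.0], 0.18)]
wrist cover_bar [([24.7, 453.5], 0.53)]
wrist cover [([30.4, 442.6], 0.66)]
wrist rail_edge []
wrist catch_nose [([141.9, 454.3], 0.95)]
wrist seat [([117.5, 453.7], 0.7)]
wrist dust_box [([129.3, 432.5], 0.88), ([140.5, 452.6], 0.32)]
```

View pics/side0.png

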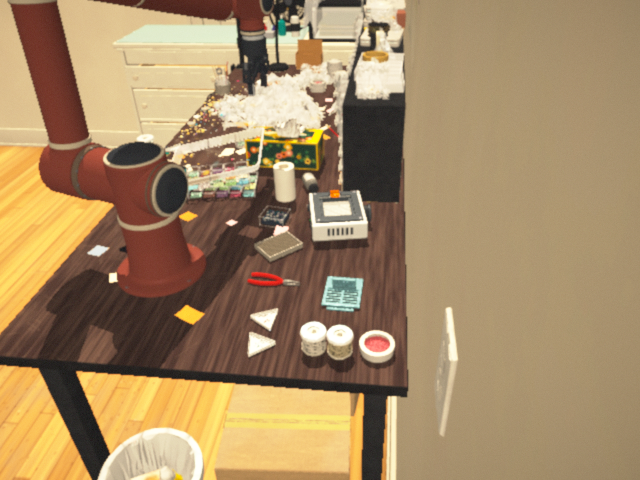

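View pics/top0.png

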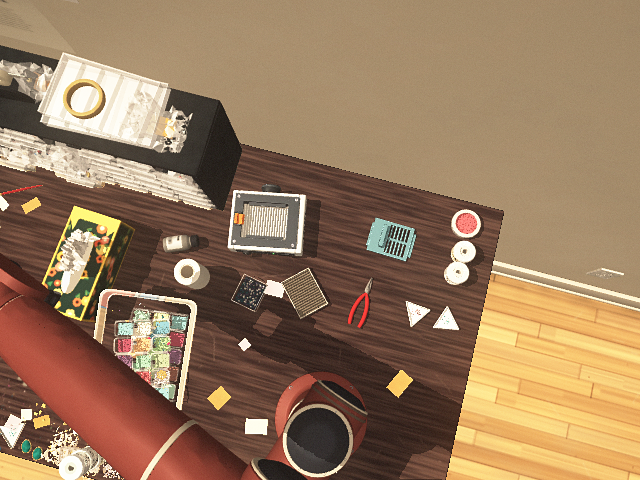

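```bash
python3 - <<'E'
from h import *
im=eyes.get_image("top")
for q,p,z in [("lip",(415.8,247.9),0),("rear",(369.7,231.1),0),("bar",(383.4,236.4),.029),("cover",(388.4,240.9),0),("rail",(288.8,224.3),.056),("nose",(246.9,220.4),.052),("seat",(266.3,221),.047),("box",(268,226.8),0)]:
    print(q,np.round(onz(im,p,z),4))
cv2.imwrite("pics/topz.png",cv2.resize(im["img"][150:330,180:460,::-1],None,fx=2.8,fy=2.8,interpolation=cv2.INTER_CUBIC))
im=eyes.get_image("side")
for q,p,z in [("lip",(340.7,307.2),0),("rear",(346.6,280.1),0),("bar",(341.2,280),.029),("cover",(344.6,295.5),0),("rail",(335.4,199.6),.056),("nose",(335.5,194),.052),("seat",(336.4,204.9),.047),("box",(339,222.3),0)]:
    print(q,np.round(onz(im,p,z),4))
cv2.imwrite("pics/sidez.png",cv2.resize(im["img"][160:340,220:460,::-1],None,fx=3.3,fy=3.3,interpolation=cv2.INTER_CUBIC))
E
```

```text
lip [ 0.3993 -0.2313  0.    ]
rear [ 0.4414 -0.1191  0.    ]
bar [ 0.4225 -0.1498  0.029 ]
cover [ 0.4168 -0.1646  0.    ]
rail [0.4468 0.0759 0.056 ]
nose [0.4573 0.1758 0.052 ]
seat [0.4569 0.1303 0.047 ]
box [0.4527 0.1314 0.    ]
lip [ 0.4096 -0.2128  0.    ]
rear [ 0.4395 -0.1211  0.    ]
bar [ 0.421  -0.1541  0.029 ]
cover [ 0.4251 -0.1752  0.    ]
rail [0.4597 0.1629 0.056 ]
nose [0.4661 0.2008 0.052 ]
seat [0.4601 0.1491 0.047 ]
box [0.4644 0.133  0.    ]
```

View pics/topz.png

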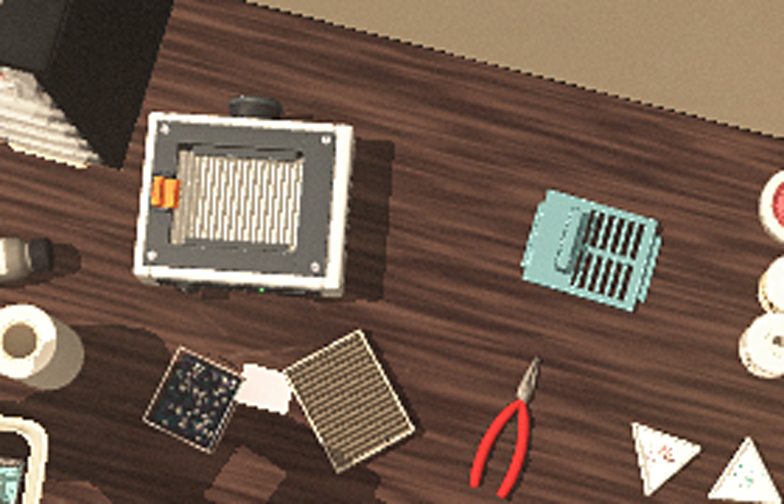

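View pics/sidez.png

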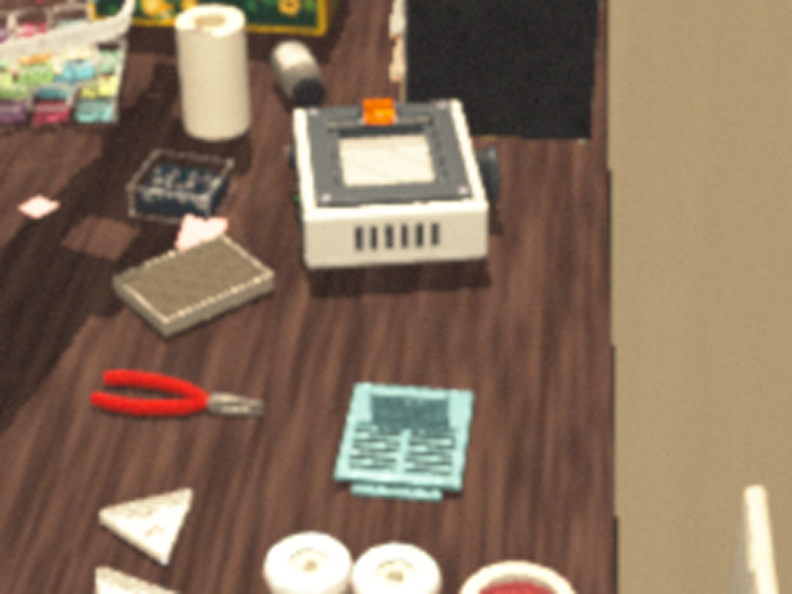

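```bash
cat >> h.py <<'E'
from scipy.spatial.transform import Rotation as R
def st():
    o=ctrl.get_obs();M=R.from_rotvec(o["tool_rot"]).as_matrix()
    print("t%.2f pos %s q6 %.2f jawaxis_deg %.2f  toolx %s f %s m %s op %.4f"%(o["t"],np.round(o["tool_pos"],4),o["q"][5],np.degrees(np.arctan2(M[1,2],M[0,2])),np.round(M[:,0],2),np.round(o["contact_force"],1),np.round(o["wrist_torque"],2),o["opening"]))
    return o
E
python3 - <<'E'
from h import *
st()
im=eyes.get_image("top")
for n in ["cover","dust_box","film_roll","bottle"]:
    r=regions_of("top",n)
    for a in r[:1]:
        c,_=cv2.findContours(a["pixels"].astype(np.uint8),0,2);c=max(c,key=cv2.contourArea)
        b=cv2.boxPoints(cv2.minAreaRect(c));print(n,a["score"],[np.round(onz(im,p,.056 if n=="dust_box" else .007),3)[:2].tolist() for p in b])
print(onz(im,(215,207),0),onz(im,(240,148),0.2))
E
```

```text
t1.45 pos [0.2807 0.5584 0.2039] q6 -0.12 jawaxis_deg 63.31  toolx [ 0.89 -0.45 -0.  ] f [-0.4 -0.3  0.5] m [ 0.    0.01 -0.  ] op 0.0854
cover 0.7 [[0.397, -0.105], [0.478, -0.131], [0.444, -0.236], [0.363, -0.209]]
dust_box 0.58 [[0.38, 0.223], [0.554, 0.215], [0.539, 0.032], [0.365, 0.045]]
film_roll 0.85 [[0.326, 0.367], [0.386, 0.34], [0.346, 0.259], [0.287, 0.286]]
bottle 0.8 [[0.425, 0.391], [0.439, 0.302], [0.4, 0.295], [0.386, 0.383]]
[0.50315587 0.26380746 0.        ] [0.58397082 0.17197718 0.2       ]
```

>>> play_rows --moves '[{"x":0.7,"y":-3.5,"turn":-6.8},{"x":0.7,"y":-3.5,"turn":-6.8},{"x":0.7,"y":-3.5,"turn":-6.8},{"x":0.7,"y":-3.5,"turn":-6.8},{"x":0.7,"y":-3.5,"turn":-6.8},{"x":0.7,"y":-3.5,"turn":-6.8},{"x":0.7,"y":-3.5,"turn":-6.8},{"x":0.7,"y":-3.5,"turn":-6.8}]'

```text
invalid input
```

>>> play_rows --moves '[{"x":0.7,"y":-3.5,"turn":-6.8},{"x":0.7,"y":-3.5,"turn":-6.8},{"x":0.7,"y":-3.5,"turn":-6.8},{"x":0.7,"y":-3.5,"turn":-6.5},{"x":0.7,"y":-3.5}]'

```text
invalid input
```

```bash
python3 - <<'E'
from h import *
st();im=eyes.get_image("wrist");save(im,"w1");st()
for q in ["cover_lip","cover_rear","cover_bar","rail_edge","catch_nose","seat","dust_box"]:
    r=pinpoint("wrist",q)
    if r: print(q,round(r[0]["score"],2),r[0]["point"],onz(im,r[0]["point"],{"cover_bar":.029,"rail_edge":.056,"catch_nose":.052,"seat":.047}.get(q,0),True))
E
```

```text
t1.70 pos [0.2807 0.5584 0.2039] q6 -0.12 jawaxis_deg 63.31  toolx [ 0.89 -0.45 -0.  ] f [ 0.1 -0.8 -0. ] m [-0.03 -0.   -0.03] op 0.0855
t1.75 pos [0.2807 0.5584 0.2039] q6 -0.12 jawaxis_deg 63.31  toolx [ 0.89 -0.45  0.  ] f [ 0.3 -0.2  0. ] m [-0.03  0.06  0.03] op 0.0855
cover_lip 0.83 [15.1, 440.7] [ 0.40655291 -0.21706375  0.        ]
cover_rear 0.45 [129.9, 434.0] [0.45518483 0.13522003 0.        ]
catch_nose 0.88 [142.5, 455.8] [0.46370107 0.18493448 0.052     ]
seat 0.88 [118.8, 456.5] [0.45933048 0.13179266 0.047     ]
dust_box 0.75 [133.0, 434.4] [0.45745351 0.14065839 0.        ]
```

View pics/w1.png

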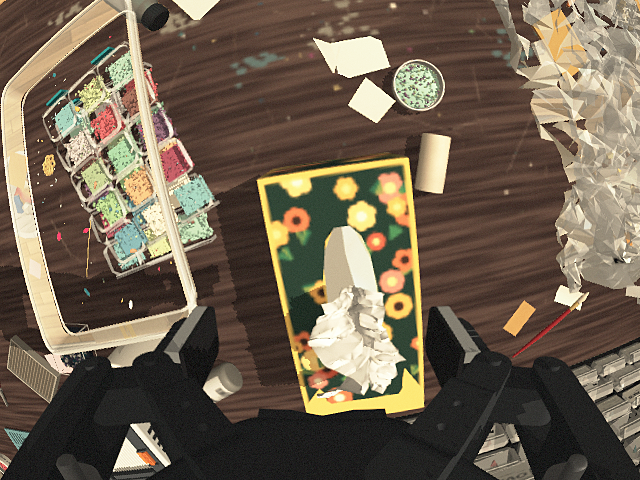

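>>> play_rows --moves '[{"x":0.7,"y":-3.5,"z":0,"turn":-6.8,"jaw":8.5},{"x":0.7,"y":-3.5,"z":0,"turn":-6.8,"jaw":8.5},{"x":0.7,"y":-3.5,"z":0,"turn":-6.8,"jaw":8.5},{"x":0.7,"y":-3.5,"z":0,"turn":-6.8,"jaw":8.5},{"x":0.7,"y":-3.5,"z":0,"turn":-6.8,"jaw":8.5},{"x":0.7,"y":-3.5,"z":0,"turn":-6.8,"jaw":8.5},{"x":0.7,"y":-3.5,"z":0,"turn":-6.8,"jaw":8.5},{"x":0.7,"y":-3.5,"z":0,"turn":-6.8,"jaw":8.5}]'

```text
t: 2.77
tool_pos: [0.3366, 0.2769, 0.204]
tool_rot: [-1.276, 1.097, -1.098]
contact_force: [0.5, -0.3, 0.1]
opening: 0.0849
```

>>> play_rows --moves '[{"x":0.7,"y":-3.0,"z":0,"turn":-6.8,"jaw":8.5},{"x":0.7,"y":-3.0,"z":0,"turn":-6.8,"jaw":8.5},{"x":0.7,"y":-3.0,"z":0,"turn":-6.8,"jaw":8.5},{"x":0.7,"y":-3.0,"z":0,"turn":-6.5,"jaw":8.5},{"x":0.7,"y":-3.0,"z":0,"turn":0,"jaw":8.5}]'

```text
t: 3.18
tool_pos: [0.3718, 0.127, 0.2042]
tool_rot: [-1.041, 1.438, -1.439]
contact_force: [0.6, 0.4, 0.6]
opening: 0.085
```

```bash
cat > look.py <<'E'
from h import *
import sys
def look(n,zs={}):
    st();im=eyes.get_image("wrist");save(im,n);st()
    for q in ["cover_lip","cover_rear","cover_bar","rail_edge","catch_nose","seat","dust_box"]:
        r=pinpoint("wrist",q)
        if r: print(q,round(r[0]["score"],2),np.round(r[0]["point"],1),np.round(onz(im,r[0]["point"],{"cover_bar":.029,"rail_edge":.056,"catch_nose":.052,"seat":.047}.get(q,0),True),4))
    return im
if __name__=="__main__": look(sys.argv[1])
E
python3 look.py w2
```

```text
t3.18 pos [0.3718 0.127  0.2042] q6 0.46 jawaxis_deg -18.19  toolx [-0.31 -0.95 -0.  ] f [0.6 0.4 0.6] m [ 0.02 -0.03  0.01] op 0.0850
t3.23 pos [0.373  0.1228 0.2042] q6 0.45 jawaxis_deg -18.31  toolx [-0.31 -0.95  0.  ] f [ 1.8 -1.2  1. ] m [-0.03 -0.09 -0.  ] op 0.0849
cover_rear 0.77 [430.3 378.9] [ 0.4376 -0.1209 -0.    ]
cover_bar 0.94 [431.4 410.7] [ 0.4272 -0.1487  0.029 ]
rail_edge 0.59 [423.4 244.7] [0.4549 0.0782 0.056 ]
catch_nose 0.93 [401.4 133.8] [0.463  0.1796 0.052 ]
seat 0.57 [410.  190.8] [0.4572 0.128  0.047 ]
dust_box 0.82 [400.6 185.4] [0.4581 0.1266 0.    ]
```

View pics/w2.png

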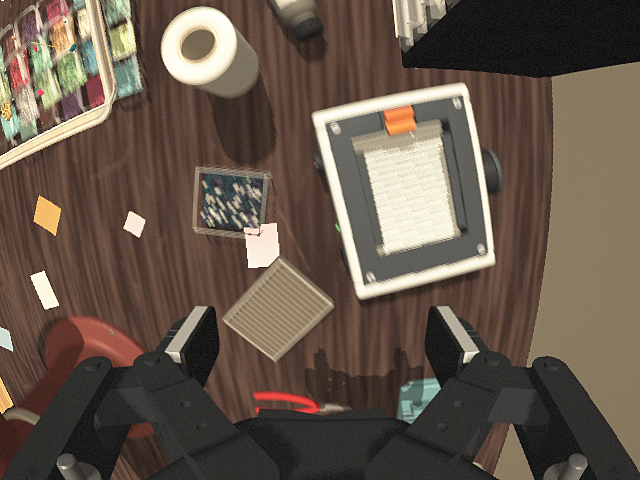

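```bash
python3 - <<'E'
from h import *
im=eyes.get_image("wrist");np.savez("w3.npz",**im)
cv2.imwrite("pics/w3z.png",cv2.resize(im["img"][70:310,290:510,::-1],None,fx=2.5,fy=2.5,interpolation=cv2.INTER_CUBIC));st()
E
```

```text
t3.63 pos [0.3714 0.1294 0.2038] q6 0.46 jawaxis_deg -17.85  toolx [-0.31 -0.95 -0.  ] f [ 0.6  0.9 -0.2] m [ 0.06 -0.   -0.03] op 0.0851
```

View pics/w3z.png

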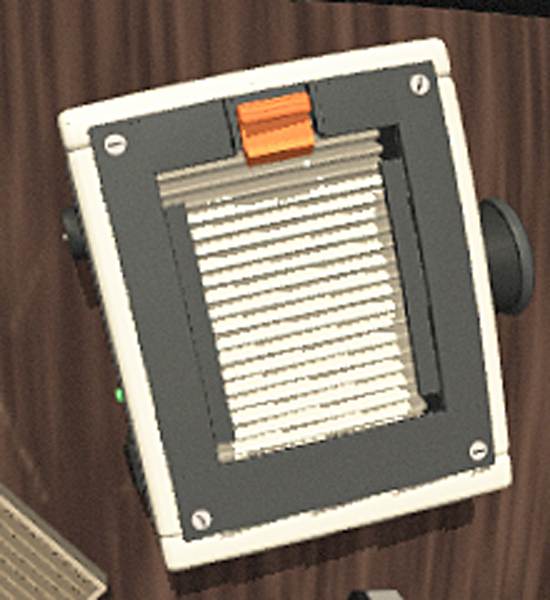

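```bash
python3 - <<'E'
from h import *
im=dict(np.load("w3.npz"))
def W(p,z): return onz(im,(p[0]/2.5+290,p[1]/2.5+70),z,True)[:2]
op={k:W(p,.056) for k,p in dict(BL=(219,462),BR=(445,410),TL=(157,173),TR=(398,124),sTL=(116,144),sTR=(420,84),sBR=(478,451),sBL=(201,520)).items()}
for k,v in op.items(): print(k,np.round(v,4))
for a,b in [("BL","BR"),("TL","TR"),("BL","TL"),("BR","TR"),("sBL","sTL"),("sBR","sTR"),("sTL","sTR"),("sBL","sBR")]:
    d=op[b]-op[a];print(a,b,round(np.linalg.norm(d),4),round(np.degrees(np.arctan2(d[1],d[0])),2))
for z in (.052,.05):
  c={k:W(p,z) for k,p in dict(TL=(62,115),TR=(443,42),BR=(510,480),BL=(168,570)).items()}
  for a,b in [("BL","BR"),("TL","TR"),("BL","TL"),("BR","TR")]:
    d=c[b]-c[a];print(z,a,b,round(np.linalg.norm(d),4),round(np.degrees(np.arctan2(d[1],d[0])),2))
  print(np.round(sum(c.values())/4,4), {k:np.round(v,4).tolist() for k,v in c.items()})
for p in [(247,165),(312,155)]: print("nose",W(p,.052), W(p,.056))
for p in [(238,100),(308,92)]: print("catchback",W(p,.059))
E
```

```text
BL [0.4114 0.0852]
BR [0.499  0.0779]
TL [0.4196 0.19  ]
TR [0.5069 0.1839]
sTL [0.4094 0.2036]
sTR [0.5193 0.1957]
sBR [0.5092 0.0578]
sBL [0.3991 0.0655]
BL BR 0.0879 -4.75
TL TR 0.0875 -4.03
BL TL 0.1052 85.49
BR TR 0.1063 85.74
sBL sTL 0.1384 85.73
sBR sTR 0.1383 85.84
sTL sTR 0.1101 -4.1
sBL sBR 0.1104 -4.03
0.052 BL BR 0.1408 -3.44
0.052 TL TR 0.1396 -4.22
0.052 BL TL 0.1713 85.51
0.052 BR TR 0.1694 85.91
[0.4584 0.1288] {'TL': [0.3952, 0.2188], 'TR': [0.5343, 0.2086], 'BR': [0.5223, 0.0396], 'BL': [0.3818, 0.0481]}
0.05 BL BR 0.1417 -3.44
0.05 TL TR 0.1404 -4.22
0.05 BL TL 0.1724 85.51
0.05 BR TR 0.1704 85.91
[0.4588 0.1283] {'TL': [0.3952, 0.219], 'TR': [0.5352, 0.2086], 'BR': [0.5231, 0.0386], 'BL': [0.3817, 0.0471]}
nose [0.45077884 0.18378761] [0.45007809 0.18396212]
nose [0.47416737 0.18098951] [0.47317565 0.18119883]
catchback [0.45316674 0.20621019]
catchback [0.47745596 0.20259459]
```

>>> play_rows --moves '[{"x":0.7,"y":-3.5,"z":0,"turn":0,"jaw":8.5},{"x":0.7,"y":-3.5,"z":0,"turn":0,"jaw":8.5},{"x":0.7,"y":-3.5,"z":0,"turn":0,"jaw":8.5},{"x":0.7,"y":-3.5,"z":-0.5,"turn":0,"jaw":8.5},{"x":0.7,"y":-3.5,"z":-1,"turn":0,"jaw":8.5},{"x":0.7,"y":-3.5,"z":-1,"turn":0,"jaw":8.5},{"x":0.7,"y":-3.5,"z":-1,"turn":0,"jaw":8.5},{"x":0.6,"y":-3.0,"z":-1,"turn":0,"jaw":8.5}]'

```text
t: 4.3
tool_pos: [0.4272, -0.148, 0.1586]
tool_rot: [-1.044, 1.435, -1.437]
contact_force: [0.9, 0.7, -0.3]
opening: 0.0848
```

```bash
python3 - <<'E'
from h import *
im=eyes.get_image("wrist");im=eyes.get_image("wrist");im=eyes.get_image("wrist");np.savez("w4.npz",**im);save(im,"w4");st()
for q in ["cover_lip","cover_rear","cover_bar","cover"]:
    r=pinpoint("wrist",q)
    if r: print(q,round(r[0]["score"],2),np.round(r[0]["point"],1),np.round(onz(im,r[0]["point"],{"cover_bar":.029}.get(q,0),True),4))
E
```

```text
t4.45 pos [ 0.4264 -0.147   0.1576] q6 -0.18 jawaxis_deg -18.09  toolx [-0.31 -0.95 -0.  ] f [-0.8  0.6  0.6] m [-0.02  0.01 -0.09] op 0.0849
cover_lip 0.61 [325.8 301.4] [ 0.4055 -0.2261  0.    ]
cover_rear 0.86 [321.9 180.2] [ 0.4381 -0.1146  0.    ]
cover_bar 0.77 [322.6 226.1] [ 0.4279 -0.1477  0.029 ]
cover 0.97 [324.6 242. ] [ 0.4229 -0.169   0.    ]
```

View pics/w4.png

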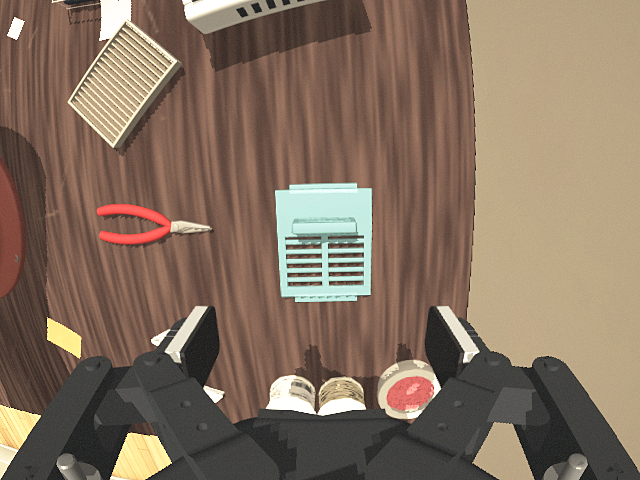

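```bash
python3 - <<'E'
from h import *
im=dict(np.load("w4.npz"))
cv2.imwrite("pics/w4z.png",cv2.resize(im["img"][170:310,255:395,::-1],None,fx=4.2,fy=4.2,interpolation=cv2.INTER_CUBIC))
E
```

```text
(no output)
```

View pics/w4z.png

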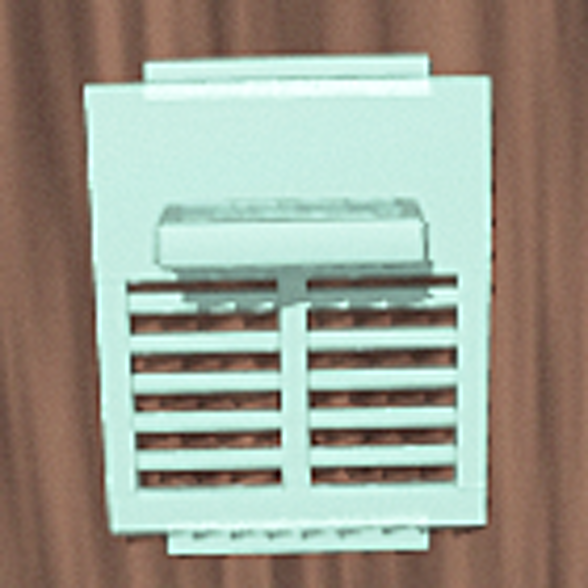

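```bash
python3 - <<'E'
from h import *
im=dict(np.load("w4.npz"))
def W(p,z): return onz(im,(p[0]/4.2+255,p[1]/4.2+170),z,True)[:2]
c={k:W(p,z) for k,(p,z) in dict(TL=((85,87),.009),TR=((491,76),.009),BR=((486,523),.009),BL=((113,531),.009),bL=((159,224),.029),bR=((426,220),.029),bBL=((160,263),.029),bBR=((427,261),.029)).items()}
for k,v in c.items(): print(k,np.round(v,4))
for a,b in [("BL","BR"),("TL","TR"),("BL","TL"),("BR","TR"),("bL","bR")]:
    d=c[b]-c[a];print(a,b,round(np.linalg.norm(d),4),round(np.degrees(np.arctan2(d[1],d[0])),2))
print("barc",(c["bL"]+c["bR"]+c["bBL"]+c["bBR"])/4,"plate c",(c["TL"]+c["TR"]+c["BL"]+c["BR"])/4)
E
```

```text
TL [ 0.3974 -0.1095]
TR [ 0.4774 -0.1333]
BR [ 0.4489 -0.2286]
BL [ 0.3692 -0.2046]
bL [ 0.4054 -0.1379]
bR [ 0.4554 -0.1533]
bBL [ 0.403  -0.1454]
bBR [ 0.4532 -0.1613]
BL BR 0.0833 -16.8
TL TR 0.0835 -16.54
BL TL 0.0992 73.46
BR TR 0.0996 73.34
bL bR 0.0523 -17.22
barc [ 0.42924434 -0.14947216] plate c [ 0.42321928 -0.16899038]
```

>>> play_rows --moves '[{"x":0.26,"y":-0.28,"z":-3.0,"turn":1.4,"jaw":8.5},{"x":0,"y":0,"z":-3.5,"turn":0,"jaw":8.5},{"x":0,"y":0,"z":-3.5,"turn":0,"jaw":8.5},{"x":0,"y":0,"z":-2.5,"turn":0,"jaw":8.5},{"x":0,"y":0,"z":-1.3,"turn":0,"jaw":8.5},{"x":0,"y":0,"z":-0.5,"turn":0,"jaw":8.5},{"x":0,"y":0,"z":0,"turn":0,"jaw":8.5},{"x":0,"y":0,"z":0,"turn":0,"jaw":8.5}]'

```text
t: 5.32
tool_pos: [0.4303, -0.1492, 0.0172]
tool_rot: [-1.058, 1.416, -1.42]
contact_force: [-0.2, 0.0, 0.4]
opening: 0.0854
```

```bash
python3 - <<'E'
from h import *
im=eyes.get_image("wrist");save(im,"w5");st()
E
```

```text
t5.37 pos [ 0.4307 -0.1496  0.0177] q6 -0.21 jawaxis_deg -16.53  toolx [-0.28 -0.96  0.  ] f [0.1 0.6 0.4] m [-0.04  0.04 -0.04] op 0.0853
```

View pics/w5.png

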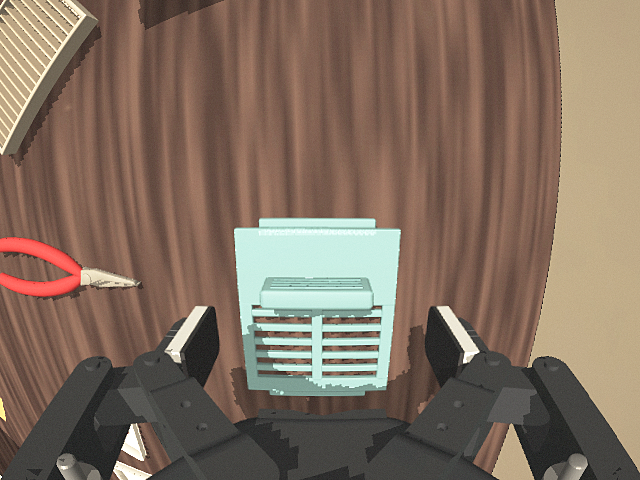

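>>> play_rows --moves '[{"x":-0.1,"y":0,"z":-0.4,"turn":0,"jaw":6.2},{"x":0,"y":0,"z":0,"turn":0,"jaw":6.2},{"x":0,"y":0,"z":0,"turn":0,"jaw":6.2},{"x":0,"y":0,"z":0,"turn":0,"jaw":6.2}]' --squeeze 20

```text
t: 5.7
tool_pos: [0.4286, -0.1496, 0.0124]
tool_rot: [-1.058, 1.419, -1.42]
contact_force: [-0.5, -0.7, -0.1]
opening: 0.0618
```

```bash
python3 - <<'E'
from h import *
im=eyes.get_image("wrist");save(im,"w6");st()
cv2.imwrite("pics/w6z.png",cv2.resize(im["img"][200:420,150:490,::-1],None,fx=2.3,fy=2.3,interpolation=cv2.INTER_CUBIC))
E
```

```text
t5.75 pos [ 0.4285 -0.1496  0.0123] q6 -0.21 jawaxis_deg -16.59  toolx [-0.29 -0.96  0.  ] f [ 0.8  0.2 -0.2] m [0.01 0.03 0.01] op 0.0621
```

View pics/w6z.png

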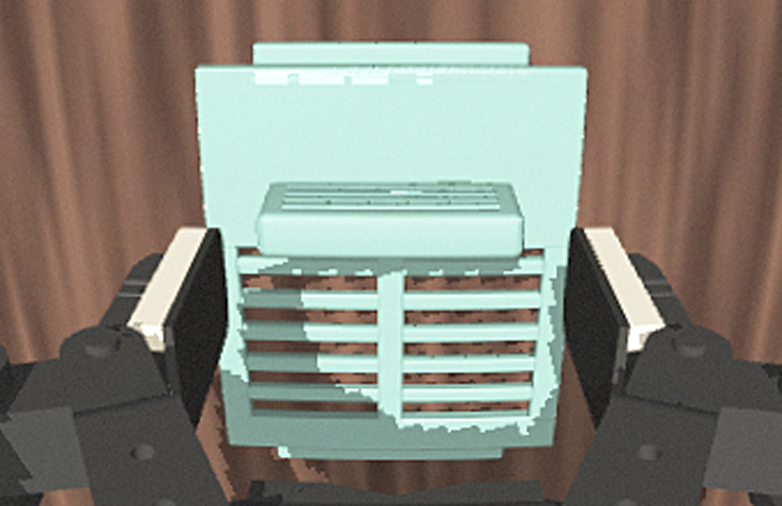

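>>> play_rows --moves '[{"x":0,"y":0,"z":0,"turn":0,"jaw":5.0},{"x":0,"y":0,"z":0,"turn":0,"jaw":5.0},{"x":0,"y":0,"z":0,"turn":0,"jaw":5.0},{"x":0,"y":0,"z":0,"turn":0,"jaw":5.0},{"x":0,"y":0,"z":0,"turn":0,"jaw":5.0}]' --squeeze 20

```text
t: 6.17
tool_pos: [0.4283, -0.1494, 0.0119]
tool_rot: [-1.058, 1.419, -1.419]
contact_force: [0.2, 0.8, -0.1]
opening: 0.0497
```

>>> play_rows --moves '[{"x":0,"y":0,"z":0.5,"turn":0,"jaw":5.0},{"x":0,"y":0,"z":1,"turn":0,"jaw":5.0},{"x":0,"y":0,"z":1.5,"turn":0,"jaw":5.0},{"x":0,"y":0,"z":1.5,"turn":0,"jaw":5.0},{"x":0,"y":0,"z":1.5,"turn":0,"jaw":5.0},{"x":0,"y":0,"z":0,"turn":0,"jaw":5.0}]'

```text
t: 6.67
tool_pos: [0.4309, -0.1508, 0.0763]
tool_rot: [-1.055, 1.412, -1.424]
contact_force: [0.3, -0.5, 0.9]
opening: 0.0495
```

```bash
python3 - <<'E'
from h import *
im=eyes.get_image("wrist");save(im,"w7");st()
im=eyes.get_image("side");cv2.imwrite("pics/s7z.png",cv2.resize(im["img"][160:340,220:460,::-1],None,fx=3.3,fy=3.3,interpolation=cv2.INTER_CUBIC))
E
```

```text
t6.72 pos [ 0.43   -0.1503  0.0746] q6 -0.21 jawaxis_deg -16.59  toolx [-0.29 -0.96  0.  ] f [ 0.8 -1.1  0. ] m [ 0.01 -0.   -0.02] op 0.0498
```

View pics/w7.png

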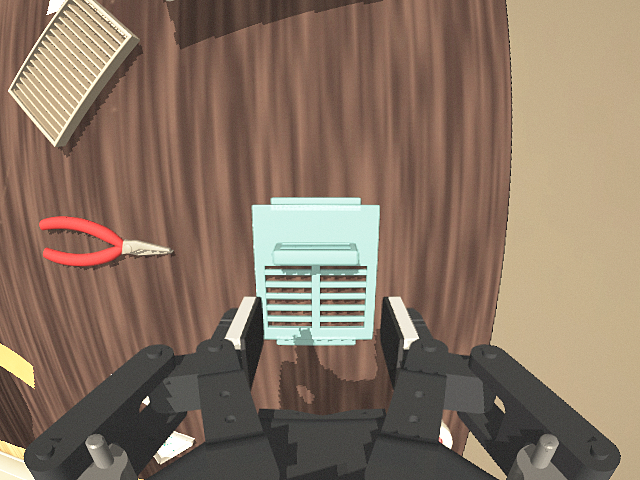

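View pics/s7z.png

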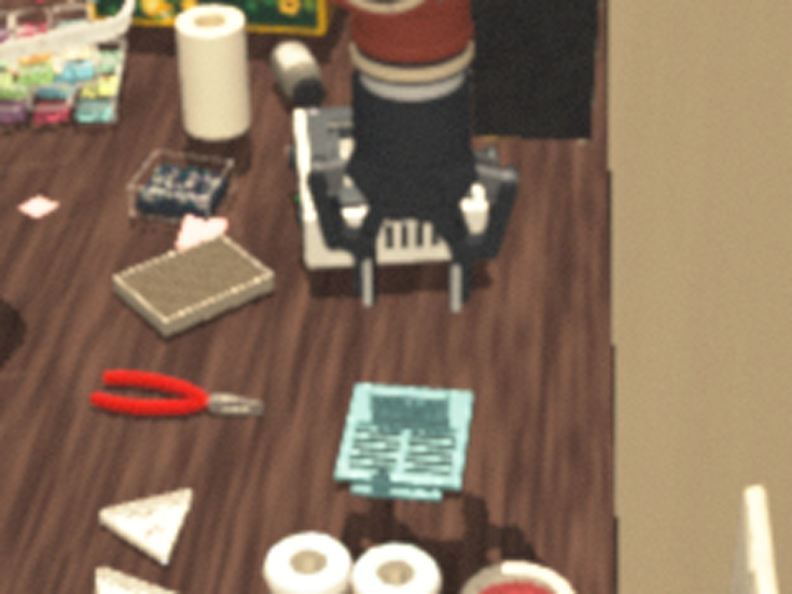

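```bash
python3 - <<'E'
from h import *
im=eyes.get_image("wrist");o=st()
M=R.from_rotvec(o["tool_rot"]).as_matrix();p=o["tool_pos"]
print("tool y",M[:,1])
print("TCP",proj(im,p,True))
for a in(-1,1):
  for b in (-.011,.011):
    for back in (0,.006,.012): print(a,b,back,proj(im,p+M[:,2]*a*.025+M[:,0]*b-M[:,1]*back,True).round(0))
cv2.imwrite("pics/w8z.png",cv2.resize(im["img"][180:420,200:440,::-1],None,fx=2.5,fy=2.5,interpolation=cv2.INTER_CUBIC))
print(np.round(im["cam_to_world"],3))
E
```

```text
t6.82 pos [ 0.4282 -0.1494  0.0719] q6 -0.21 jawaxis_deg -16.59  toolx [-0.29 -0.96  0.  ] f [-0.1 -0.  -0.1] m [-0.04  0.05 -0.02] op 0.0503
tool y [ 2.43105850e-04 -1.49334924e-04 -9.99999959e-01]
TCP [318.00669334 287.59478316]
-1 -0.011 0 [267. 267.]
-1 -0.011 0.006 [265. 271.]
-1 -0.011 0.012 [264. 275.]
-1 0.011 0 [269. 307.]
-1 0.011 0.006 [268. 312.]
-1 0.011 0.012 [266. 318.]
1 -0.011 0 [369. 267.]
1 -0.011 0.006 [370. 271.]
1 -0.011 0.012 [372. 275.]
1 0.011 0 [367. 307.]
1 0.011 0.006 [368. 312.]
1 0.011 0.012 [370. 318.]
[[ 0.958  0.275  0.079  0.45 ]
 [-0.285  0.919  0.273 -0.081]
 [ 0.003 -0.284  0.959  0.243]
 [ 0.     0.     0.     1.   ]]
```

View pics/w8z.png

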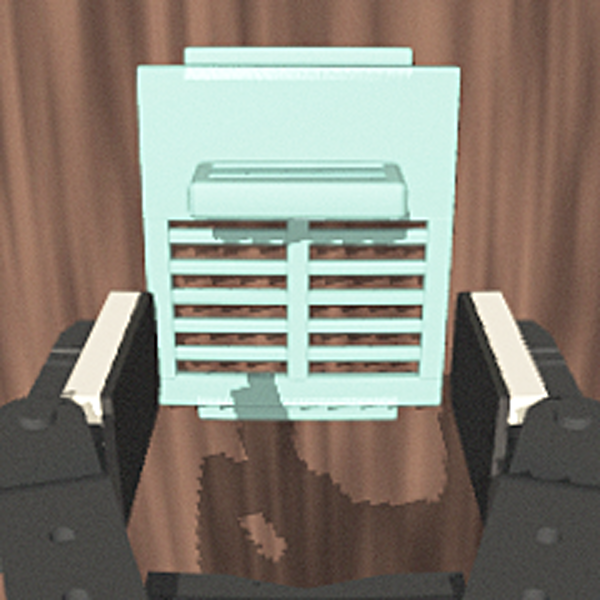

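```bash
python3 - <<'E'
from h import *
im=eyes.get_image("side");o=st()
M=R.from_rotvec(o["tool_rot"]).as_matrix();p=o["tool_pos"]
z=im["img"][200:280,290:390,::-1].copy()
z=cv2.resize(z,None,fx=7,fy=7,interpolation=cv2.INTER_CUBIC)
def dot(q,c):
    u=(proj(im,q)-[290,200]+.5)*7;cv2.circle(z,tuple(int(v) for v in u),3,c,-1)
for a in (-1,1):
  for b in (-.011,.011):
    dot(p+M[:,2]*a*.025+M[:,0]*b,(0,0,255))
    dot(p+M[:,2]*a*.025+M[:,0]*b-M[:,1]*.019,(0,255,0))
cv2.imwrite("pics/s9.png",z)
w=eyes.get_image("wrist")
a=w["img"].copy()
for aa in (-1,1):
  for b in (-.011,.011):
   for k in range(0,60,10):
    u=proj(w,p+M[:,2]*aa*.025+M[:,0]*b-M[:,1]*k*.001,True);cv2.circle(a,tuple(int(v) for v in u),2,(255,0,0) if b<0 else (0,0,255),-1)
cv2.imwrite("pics/w9.png",cv2.resize(a[220:420,180:460,::-1],None,fx=2.8,fy=2.8))
E
```

```text
t6.87 pos [ 0.4278 -0.1491  0.0712] q6 -0.21 jawaxis_deg -16.59  toolx [-0.29 -0.96 -0.  ] f [ 0.5  0.  -0.2] m [-0.   -0.04  0.  ] op 0.0502
```

View pics/s9.png

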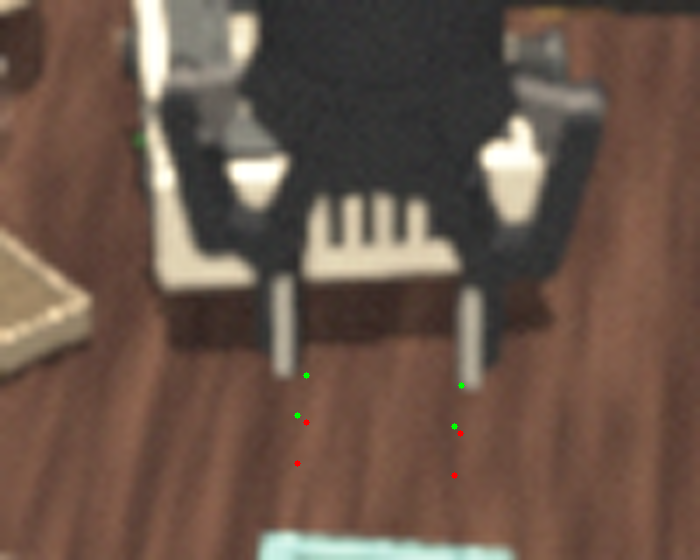

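View pics/w9.png

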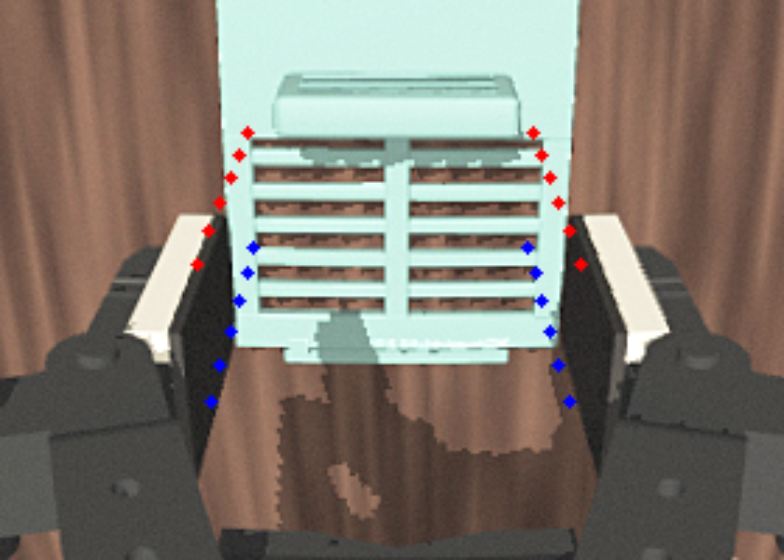

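>>> play_rows --moves '[{"x":0,"y":0,"z":-1,"turn":0,"jaw":6.2},{"x":0,"y":0,"z":-2,"turn":0,"jaw":6.2},{"x":0,"y":0,"z":-2,"turn":0,"jaw":6.2},{"x":0,"y":0,"z":-1,"turn":0,"jaw":6.2},{"x":0,"y":0,"z":-0.4,"turn":0,"jaw":6.2},{"x":0,"y":0,"z":-0.4,"turn":0,"jaw":6.2},{"x":0,"y":0,"z":0,"turn":0,"jaw":6.2}]'

```text
t: 7.5
tool_pos: [0.428, -0.1492, 0.0033]
tool_rot: [-1.059, 1.42, -1.418]
contact_force: [-0.3, -0.7, -0.4]
opening: 0.0622
```

```bash
python3 - <<'E'
from h import *
w=eyes.get_image("wrist");o=st()
M=R.from_rotvec(o["tool_rot"]).as_matrix();p=o["tool_pos"]
a=w["img"].copy();h=o["opening"]/2
for aa in (-1,1):
  for b in (-.011,.011):
   for k in range(0,60,10):
    u=proj(w,p+M[:,2]*aa*h+M[:,0]*b-M[:,1]*k*.001,True);cv2.circle(a,tuple(int(v) for v in u),2,(255,0,0) if b<0 else (0,0,255),-1)
cv2.imwrite("pics/w10.png",cv2.resize(a[220:420,180:460,::-1],None,fx=2.8,fy=2.8))
E
```

```text
t7.55 pos [ 0.4285 -0.1495  0.004 ] q6 -0.21 jawaxis_deg -16.59  toolx [-0.29 -0.96  0.  ] f [ 0.4 -0.4 -0.8] m [ 0.04  0.08 -0.01] op 0.0619
```

View pics/w10.png

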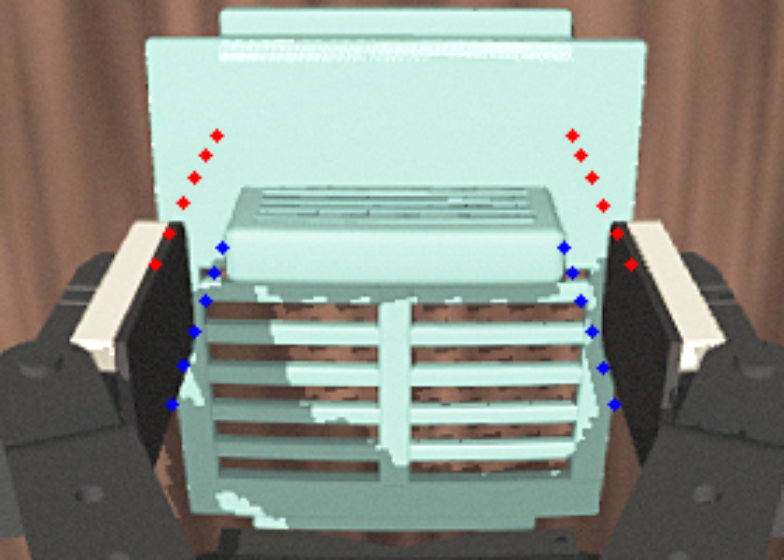

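>>> play_rows --moves '[{"x":0,"y":0,"z":-0.3,"turn":0,"jaw":6.2},{"x":0,"y":0,"z":-0.3,"turn":0,"jaw":6.2},{"x":0,"y":0,"z":-0.3,"turn":0,"jaw":6.2},{"x":0,"y":0,"z":-0.2,"turn":0,"jaw":6.2}]'

```text
t: 7.88
tool_pos: [0.4284, -0.1495, -0.0071]
tool_rot: [-1.058, 1.419, -1.419]
contact_force: [-0.4, 0.2, -0.7]
opening: 0.0619
```

>>> play_rows --moves '[{"x":0,"y":0,"z":-0.2,"turn":0,"jaw":6.2},{"x":0,"y":0,"z":-0.2,"turn":0,"jaw":6.2},{"x":0,"y":0,"z":0,"turn":0,"jaw":6.2}]'

```text
t: 8.13
tool_pos: [0.428, -0.1492, -0.0116]
tool_rot: [-1.058, 1.42, -1.419]
contact_force: [0.6, 0.9, -1.7]
opening: 0.0619
```

```bash
python3 - <<'E'
from h import *
w=eyes.get_image("wrist");o=st();a=w["img"]
cv2.imwrite("pics/w11.png",cv2.resize(a[220:420,180:460,::-1],None,fx=2.8,fy=2.8))
w=eyes.get_image("side");a=w["img"]
cv2.imwrite("pics/s11.png",cv2.resize(a[220:320,290:390,::-1],None,fx=6,fy=6))
E
```

```text
t8.18 pos [ 0.4281 -0.1493 -0.0114] q6 -0.21 jawaxis_deg -16.59  toolx [-0.29 -0.96 -0.  ] f [ 0.1 -0.8  1. ] m [-0.03 -0.   -0.  ] op 0.0622
```

View pics/w11.png

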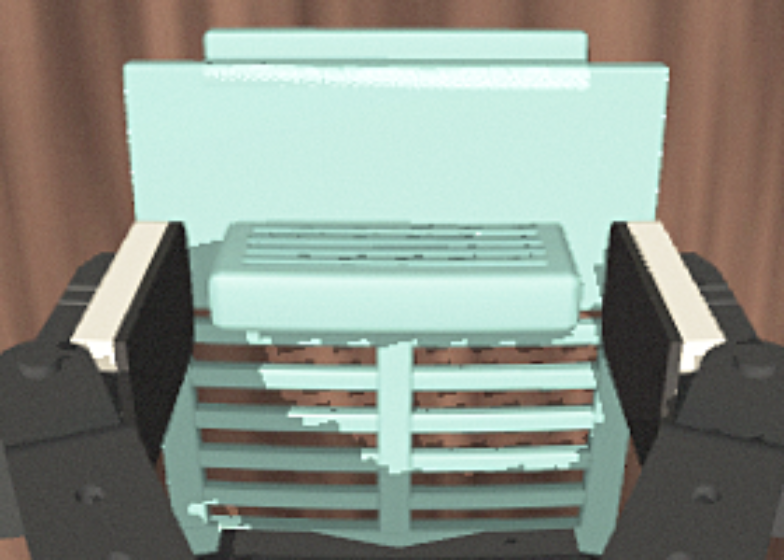

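View pics/s11.png

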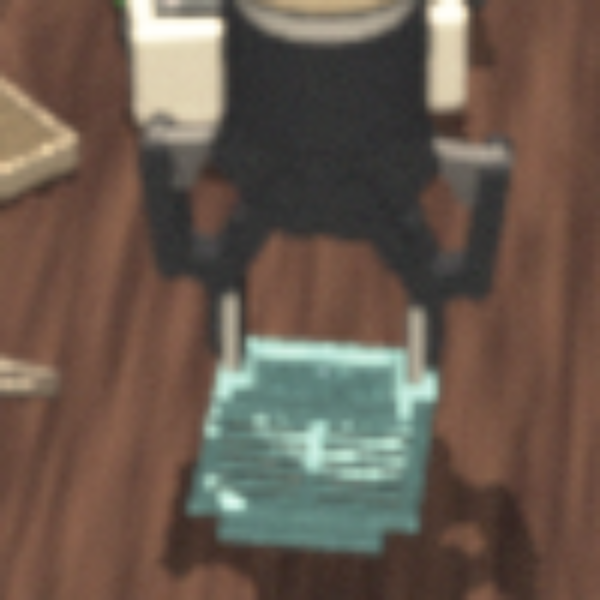

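>>> play_rows --moves '[{"x":0,"y":0,"z":0,"turn":0,"jaw":5.0},{"x":0,"y":0,"z":0,"turn":0,"jaw":5.0},{"x":0,"y":0,"z":0,"turn":0,"jaw":5.0},{"x":0,"y":0,"z":0,"turn":0,"jaw":5.0}]' --squeeze 20

```text
t: 8.57
tool_pos: [0.4286, -0.1496, -0.0108]
tool_rot: [-1.058, 1.419, -1.42]
contact_force: [0.3, -0.1, 1.8]
opening: 0.0533
```

```bash
python3 - <<'E'
from h import *
w=eyes.get_image("wrist");o=st();a=w["img"]
cv2.imwrite("pics/w12.png",cv2.resize(a[220:420,180:460,::-1],None,fx=2.8,fy=2.8))
E
```

```text
t8.62 pos [ 0.4286 -0.1495 -0.0108] q6 -0.21 jawaxis_deg -16.59  toolx [-0.29 -0.96  0.  ] f [0.9 0.2 2.2] m [-0.    0.01  0.03] op 0.0533
```

View pics/w12.png

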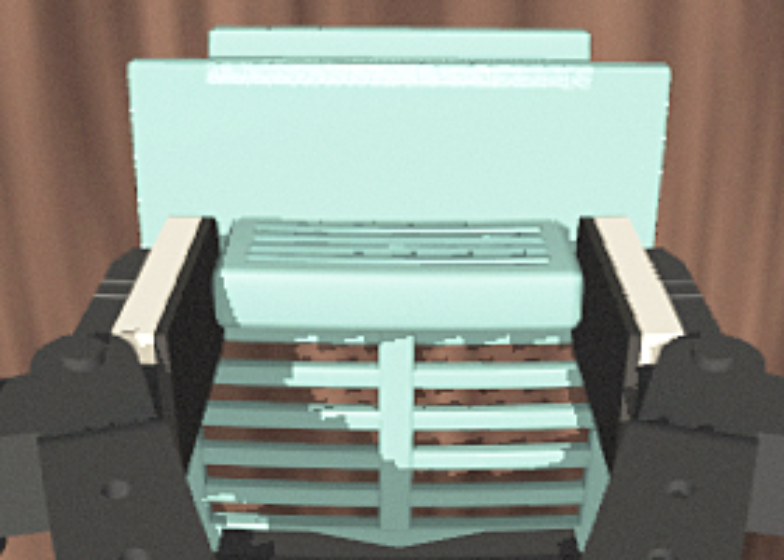

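>>> play_rows --moves '[{"x":0,"y":0,"z":0.3,"turn":0,"jaw":5.0},{"x":0,"y":0,"z":0.8,"turn":0,"jaw":5.0},{"x":0,"y":0,"z":1.5,"turn":0,"jaw":5.0},{"x":0,"y":0,"z":2,"turn":0,"jaw":5.0},{"x":0,"y":0,"z":2,"turn":0,"jaw":5.0},{"x":0,"y":0,"z":0,"turn":0,"jaw":5.0}]' --squeeze 20

```text
t: 9.12
tool_pos: [0.4312, -0.1509, 0.0597]
tool_rot: [-1.054, 1.412, -1.425]
contact_force: [1.4, -1.0, -0.4]
opening: 0.0533
```

```bash
cat > snap.py <<'E'
from h import *
import sys
n=sys.argv[1]
w=eyes.get_image("wrist");o=st();a=w["img"]
A=cv2.resize(a[170:420,170:470,::-1],None,fx=1.4,fy=1.4)
cv2.imwrite("pics/w%s.png"%n,cv2.resize(a[170:420,170:470,::-1],None,fx=2.4,fy=2.4))
w=eyes.get_image("side");a=w["img"];np.savez("side_%s.npz"%n,**w)
x,y=proj(w,o["tool_pos"]+[0,0,.03]);x,y=int(x),int(y)
cv2.imwrite("pics/s%s.png"%n,cv2.resize(a[y-60:y+50,x-60:x+60,::-1],None,fx=5,fy=5))
E
python3 snap.py 13
```

```text
t9.17 pos [ 0.4302 -0.1504  0.0577] q6 -0.21 jawaxis_deg -16.59  toolx [-0.29 -0.96  0.  ] f [-0.2  0.8 -1.1] m [ 0.04  0.01 -0.02] op 0.0533
```

View pics/w13.png

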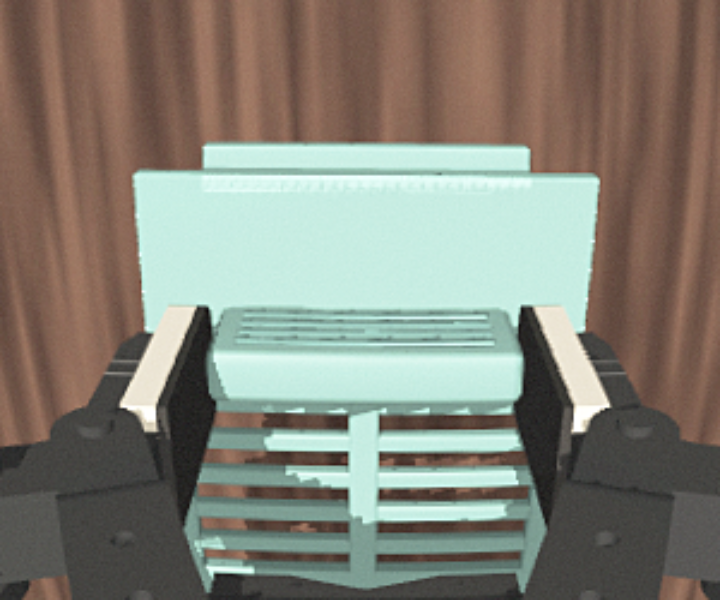

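View pics/s13.png

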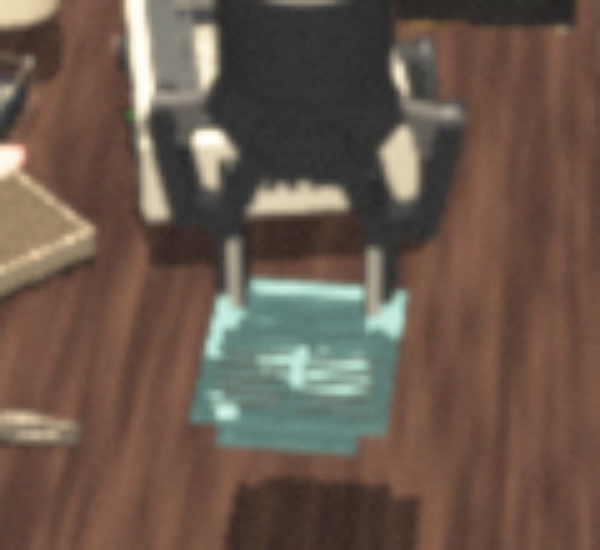

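>>> play_rows --moves '[{"x":0.2,"y":1.7,"z":1.0,"turn":2.1,"jaw":5.0},{"x":0.3,"y":2.6,"z":1.0,"turn":2.1,"jaw":5.0},{"x":0.4,"y":3.0,"z":0,"turn":2.1,"jaw":5.0},{"x":0.4,"y":3.0,"z":0,"turn":2.1,"jaw":5.0},{"x":0.4,"y":3.0,"z":0,"turn":2.0,"jaw":5.0},{"x":0.3,"y":2.5,"z":0,"turn":2.0,"jaw":5.0},{"x":0.1,"y":1.5,"z":0,"turn":0,"jaw":5.0},{"x":0,"y":0,"z":0,"turn":0,"jaw":5.0}]' --squeeze 20

```text
t: 9.88
tool_pos: [0.4479, 0.0261, 0.0731]
tool_rot: [-1.177, 1.263, -1.258]
contact_force: [-1.1, -0.1, 0.3]
opening: 0.0528
```

```bash
cat > tilt.py <<'E'
from h import *
import sys
# cover model in cover coords; pose: tool + pitch theta about jaw axis through pivot P (cover coords 20,0,zp)
def cover_pts(o,th,pts,zp=.022,dz=.0108,dx=0.):
    M=R.from_rotvec(o["tool_rot"]).as_matrix()
    j=M[:,2].copy();x=-M[:,0].copy();x[2]=0;x/=np.linalg.norm(x)
    up=np.array([0,0,1.]);y=np.cross(up,x)
    piv=np.array(o["tool_pos"])+up*(dz+zp)+x*dx
    out=[]
    c,s=np.cos(th),np.sin(th)
    for p in pts:
        a,b=p[0]-.020,p[2]-zp
        out.append(piv+x*(a*c-b*s)+y*p[1]+up*(a*s+b*c))
    return np.array(out)
V=[(50,-42,9),(50,42,9),(50,42,5),(50,-42,5),(54,-30,4),(54,30,4),(15,-27,29),(15,27,29),(25,-27,29),(25,27,29),(-50,-42,9),(-50,42,9)]
V=np.array(V)/1000.
if __name__=="__main__":
    n=sys.argv[1];ths=[float(v) for v in sys.argv[2:]] or [0]
    w=eyes.get_image("wrist");o=st();np.savez("wr_%s.npz"%n,**w)
    a=w["img"].copy()
    crop=cv2.resize(a[150:420,160:480],None,fx=2.4,fy=2.4,interpolation=cv2.INTER_CUBIC)
    cols=[(255,0,0),(255,255,0),(255,0,255),(0,0,255)]
    for k,t in enumerate(ths):
        for q in cover_pts(o,np.radians(t),V):
            u=(proj(w,q,True)-[160,150]+.5)*2.4;cv2.circle(crop,tuple(int(v) for v in u),3,cols[k%4],-1)
    cv2.imwrite("pics/w%s.png"%n,crop[:,:,::-1])
E
python3 tilt.py 14 0 10
```

```text
t9.93 pos [0.448  0.0247 0.0732] q6 -0.04 jawaxis_deg -4.03  toolx [-0.07 -1.    0.  ] f [ 0.2 -0.3 -1.3] m [ 0.    0.02 -0.06] op 0.0532
```

View pics/w14.png

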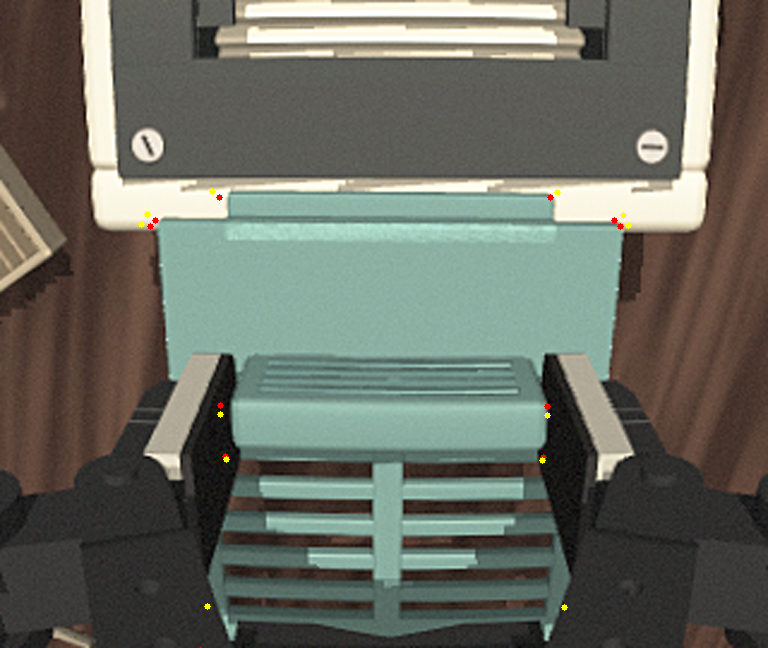

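```bash
python3 - <<'E'
from h import *
from tilt import cover_pts,V
w=eyes.get_image("wrist");o=st()
def TM(p,r):
    T=np.eye(4);T[:3,:3]=R.from_rotvec(r).as_matrix();T[:3,3]=p;return T
Tc=np.linalg.inv(TM(o["tool_pos"],o["tool_rot"]))@w["cam_to_world"]
print(np.round(Tc,3))
w4=dict(np.load("w4.npz"));
o2=dict(tool_pos=[.4286,-.1495,-.0108],tool_rot=[-1.058,1.419,-1.42])
W=dict(w);W["cam_to_world"]=TM(o2["tool_pos"],o2["tool_rot"])@Tc
print(np.round(W["cam_to_world"],3))
P=cover_pts(o2,0,V);print(P.round(3)[:6])
for v,q in zip(V,P): print(v, ((proj(W,q,True)-[180,220]+.5)*2.8).round(0))
E
```

```text
t9.98 pos [0.4482 0.0238 0.0735] q6 -0.04 jawaxis_deg -4.11  toolx [-0.07 -1.    0.  ] f [-0.7  1.  -0.7] m [ 0.02 -0.02 -0.07] op 0.0530
[[-0.001 -0.959 -0.283 -0.073]
 [-0.     0.283 -0.959 -0.169]
 [ 1.    -0.001 -0.001  0.001]
 [ 0.     0.     0.     1.   ]]
[[ 0.959  0.273  0.08   0.45 ]
 [-0.285  0.919  0.272 -0.08 ]
 [ 0.001 -0.284  0.959  0.159]
 [ 0.     0.     0.     1.   ]]
[[ 0.477 -0.133  0.009]
 [ 0.397 -0.109  0.009]
 [ 0.397 -0.109  0.005]
 [ 0.477 -0.133  0.005]
 [ 0.467 -0.125  0.004]
 [ 0.41  -0.108  0.004]]
[ 0.05  -0.042  0.009] [668.  66.]
[0.05  0.042 0.009] [120.  65.]
[0.05  0.042 0.005] [126.  58.]
[ 0.05  -0.042  0.005] [662.  59.]
[ 0.054 -0.03   0.004] [588.  32.]
[0.054 0.03  0.004] [200.  32.]
[ 0.015 -0.027  0.029] [579. 336.]
[0.015 0.027 0.029] [208. 335.]
[ 0.025 -0.027  0.029] [585. 275.]
[0.025 0.027 0.029] [202. 275.]
[-0.05  -0.042  0.009] [611. 562.]
[-0.05   0.042  0.009] [178. 561.]
```

>>> play_rows --moves '[{"x":0.3,"y":0,"z":-1.0,"turn":0,"jaw":5.0},{"x":0,"y":0,"z":-1.0,"turn":0,"jaw":5.0},{"x":0,"y":0,"z":-0.5,"turn":0,"jaw":5.0},{"x":0,"y":0,"z":0,"turn":0,"jaw":5.0}]' --squeeze 20

```text
t: 10.32
tool_pos: [0.4504, 0.0231, 0.0473]
tool_rot: [-1.176, 1.268, -1.261]
contact_force: [-0.2, -0.2, -1.6]
opening: 0.0531
```

>>> play_rows --moves '[{"x":0,"y":0,"z":-0.2,"turn":0,"jaw":5.0},{"x":0,"y":0,"z":-0.2,"turn":0,"jaw":5.0},{"x":0,"y":0,"z":-0.2,"turn":0,"jaw":5.0},{"x":0,"y":0,"z":0,"turn":0,"jaw":5.0}]'

```text
t: 10.65
tool_pos: [0.4527, 0.0233, 0.0442]
tool_rot: [-1.174, 1.262, -1.264]
contact_force: [-0.2, 0.2, 1.2]
opening: 0.0532
```

```bash
python3 tilt.py 15 0 10
```

```text
t10.70 pos [0.4527 0.0234 0.0444] q6 -0.04 jawaxis_deg -4.19  toolx [-0.07 -1.    0.  ] f [-0.7 -1.8  1.4] m [-0.01  0.04  0.02] op 0.0531
```

View pics/w15.png

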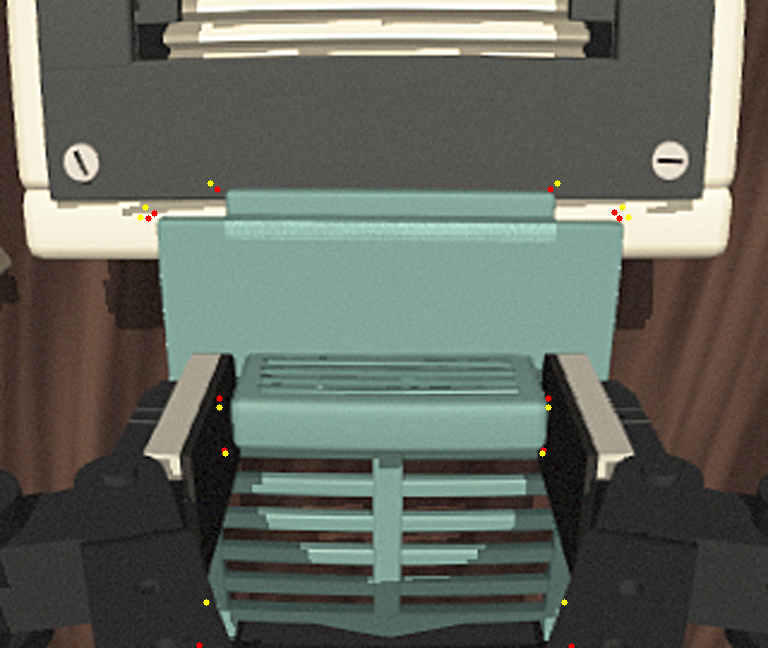

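>>> play_rows --moves '[{"x":0,"y":0,"z":-0.15,"turn":0,"jaw":5.0},{"x":0,"y":0,"z":-0.15,"turn":0,"jaw":5.0},{"x":0,"y":0,"z":-0.15,"turn":0,"jaw":5.0}]'

```text
t: 10.95
tool_pos: [0.4534, 0.0223, 0.0409]
tool_rot: [-1.175, 1.259, -1.266]
contact_force: [-2.7, -6.8, 6.8]
opening: 0.0531
```

```bash
python3 tilt.py 16 0 10
```

```text
t11.00 pos [0.4533 0.0222 0.0406] q6 -0.04 jawaxis_deg -4.16  toolx [-0.07 -1.    0.  ] f [-1.8 -5.2  6.1] m [-0.78  0.27 -0.01] op 0.0533
```

View pics/w16.png

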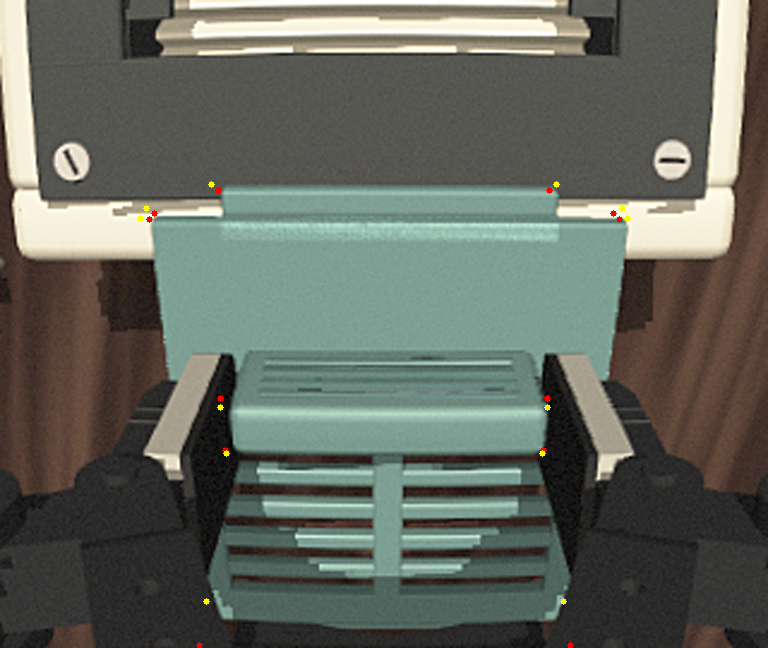

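>>> play_rows --moves '[{"x":0,"y":-0.15,"z":-0.1,"turn":0,"jaw":5.0},{"x":0,"y":-0.1,"z":-0.15,"turn":0,"jaw":5.0},{"x":0,"y":-0.1,"z":-0.15,"turn":0,"jaw":5.0},{"x":0,"y":-0.1,"z":-0.15,"turn":0,"jaw":5.0}]'

```text
t: 11.33
tool_pos: [0.453, 0.0191, 0.0343]
tool_rot: [-1.172, 1.262, -1.264]
contact_force: [0.1, -0.7, 3.3]
opening: 0.0532
```

```bash
python3 tilt.py 17 0 10
```

```text
t11.38 pos [0.4529 0.0189 0.0339] q6 -0.05 jawaxis_deg -4.20  toolx [-0.07 -1.   -0.  ] f [ 1.4 -1.2  3.3] m [-0.11 -0.21 -0.01] op 0.0527
```

View pics/w17.png

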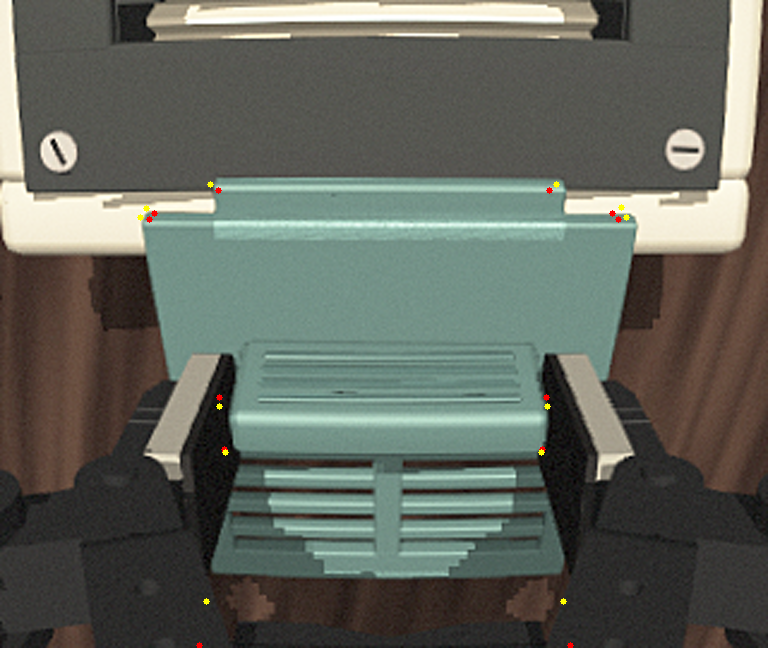

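```bash
cat > fit.py <<'E'
from h import *
from tilt import cover_pts
from scipy.optimize import least_squares
def fit(w,o,obs):
    P=np.array([a for a,_ in obs])/1000.;U=np.array([b for _,b in obs])/2.4+[160,150]-.5
    def f(v):
        # v: th, dz(offset of pivot height), dx, plus lateral dy
        q=cover_pts(o,v[0],P,zp=.022,dz=v[1],dx=v[2])
        return np.concatenate([(np.array([proj(w,a,True) for a in q])-U).ravel(),[(v[3])*0]])
    r=least_squares(f,[.2,.0108,0,0]);print("th %.1f dz %.4f dx %.4f"%(np.degrees(r.x[0]),r.x[1],r.x[2]),"res",np.round(r.fun,1))
    return r.x
if __name__=="__main__":
    w=dict(np.load("wr_17.npz"));o=ctrl.get_obs()
    fit(w,o,[((50,42,9),(144,218)),((50,-42,9),(636,216)),((54,30,4),(216,180)),((54,-30,4),(563,180)),((-50,42,9),(212,572)),((-50,-42,9),(565,572)),((15,27,29),(232,452)),((15,-27,29),(545,452)),((25,27,29),(233,408)),((25,-27,29),(545,408))])
    import json
E
python3 fit.py
```

```text
th 15.7 dz 0.0091 dx -0.0001 res [-2.4 -0.2 -2.9  0.5 -3.1  1.  -1.9  0.9 -0.5  0.2 -2.6  0.2 -1.5 -1.2
 -2.5 -1.2 -4.7 -0.1  0.2 -0.1  0. ]
```

```bash
python3 - <<'E'
from h import *
w=dict(np.load("wr_17.npz"))
for p in [(58,151),(685,149),(112,42),(630,40)]: print(onz(w,np.array(p)/2.4+[160,150]-.5,.056,True).round(4))
w=dict(np.load("wr_14.npz"))
for p in [(148,145),(653,146),(195,57),(608,57)]: print(onz(w,np.array(p)/2.4+[160,150]-.5,.056,True).round(4))
E
```

```text
[0.3987 0.0663 0.056 ]
[0.5087 0.0584 0.056 ]
[0.4114 0.0842 0.056 ]
[0.499  0.0779 0.056 ]
[0.3988 0.0661 0.056 ]
[0.509  0.0583 0.056 ]
[0.4115 0.0842 0.056 ]
[0.4991 0.0783 0.056 ]
```

>>> play_rows --moves '[{"x":0,"y":0,"z":1.5,"turn":0,"jaw":5.0},{"x":0,"y":0,"z":2.0,"turn":0,"jaw":5.0},{"x":0.2,"y":2.4,"z":1.5,"turn":0,"jaw":5.0},{"x":0.2,"y":3.0,"z":0,"turn":0,"jaw":5.0},{"x":0.2,"y":3.0,"z":0,"turn":0,"jaw":5.0},{"x":0.2,"y":3.0,"z":0,"turn":0,"jaw":5.0},{"x":0,"y":2.0,"z":0,"turn":0,"jaw":5.0},{"x":0,"y":0,"z":0,"turn":0,"jaw":5.0}]'

```text
t: 12.05
tool_pos: [0.459, 0.1562, 0.0827]
tool_rot: [-1.176, 1.262, -1.258]
contact_force: [0.2, -0.1, -0.7]
opening: 0.053
```

```bash
python3 tilt.py 18 15.7; python3 - <<'E'
from h import *
st()
for n in ("top","side"):
    w=eyes.get_image(n);x,y=proj(w,[.459,.13,.06]).astype(int);cv2.imwrite("pics/%s18.png"%n,cv2.resize(w["img"][y-60:y+60,x-60:x+60,::-1],None,fx=5,fy=5))
E
```

```text
t12.10 pos [0.4591 0.1546 0.0826] q6 0.24 jawaxis_deg -4.00  toolx [-0.07 -1.    0.  ] f [-0.4 -0.2 -0.6] m [ 0.01 -0.06 -0.04] op 0.0530
t12.10 pos [0.4591 0.1546 0.0826] q6 0.24 jawaxis_deg -4.00  toolx [-0.07 -1.    0.  ] f [-0.4 -0.2 -0.6] m [ 0.01 -0.06 -0.04] op 0.0530
```

View pics/w18.png

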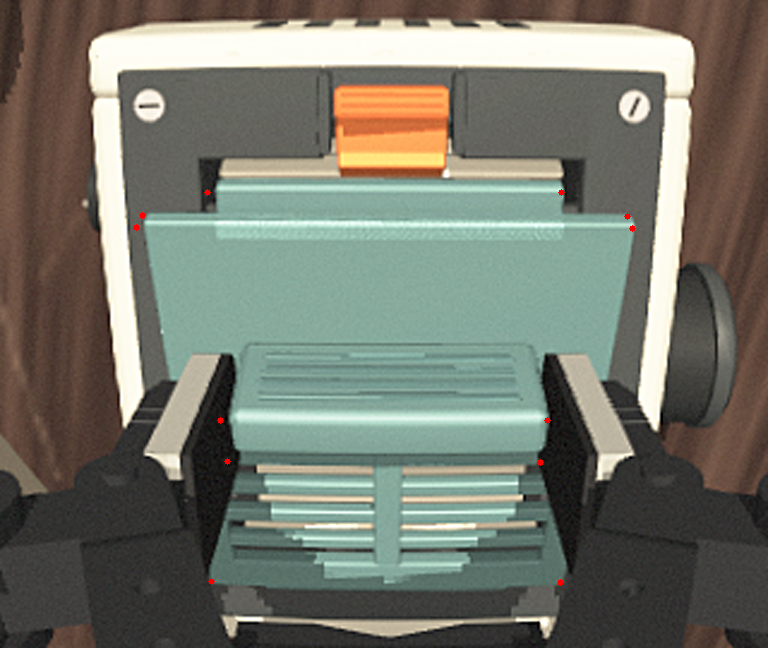

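View pics/side18.png

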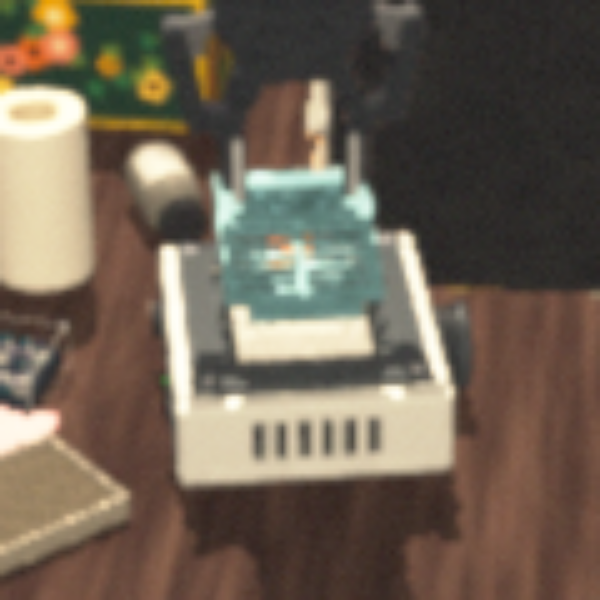

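>>> play_rows --moves '[{"x":0.15,"y":-0.1,"z":-0.6,"turn":-0.2,"jaw":5.0},{"x":0,"y":0,"z":-0.6,"turn":0,"jaw":5.0},{"x":0,"y":0,"z":-0.4,"turn":0,"jaw":5.0},{"x":0,"y":0,"z":-0.2,"turn":0,"jaw":5.0},{"x":0,"y":0,"z":0,"turn":0,"jaw":5.0}]'

```text
t: 12.62
tool_pos: [0.4611, 0.1515, 0.0648]
tool_rot: [-1.173, 1.267, -1.265]
contact_force: [-0.2, -1.4, -1.5]
opening: 0.0535
```

>>> play_rows --moves '[{"x":0,"y":0,"z":-0.25,"turn":0,"jaw":5.0},{"x":0,"y":0,"z":-0.25,"turn":0,"jaw":5.0},{"x":0,"y":0,"z":0,"turn":0,"jaw":5.0}]'

```text
t: 12.87
tool_pos: [0.4619, 0.1522, 0.0607]
tool_rot: [-1.172, 1.265, -1.265]
contact_force: [-0.1, 0.6, -1.2]
opening: 0.0531
```

```bash
python3 tilt.py 19 15.7; python3 - <<'E'
from h import *
st()
for n in ("side",):
    w=eyes.get_image(n);x,y=proj(w,[.459,.13,.06]).astype(int);cv2.imwrite("pics/%s19.png"%n,cv2.resize(w["img"][y-60:y+60,x-60:x+60,::-1],None,fx=5,fy=5))
E
```

```text
t12.92 pos [0.4618 0.1521 0.0608] q6 0.24 jawaxis_deg -4.38  toolx [-0.08 -1.    0.  ] f [ 0.3 -0.1 -0.9] m [ 0.05 -0.01  0.03] op 0.0529
t12.92 pos [0.4618 0.1521 0.0608] q6 0.24 jawaxis_deg -4.38  toolx [-0.08 -1.    0.  ] f [ 0.3 -0.1 -0.9] m [ 0.05 -0.01  0.03] op 0.0529
```

View pics/w19.png

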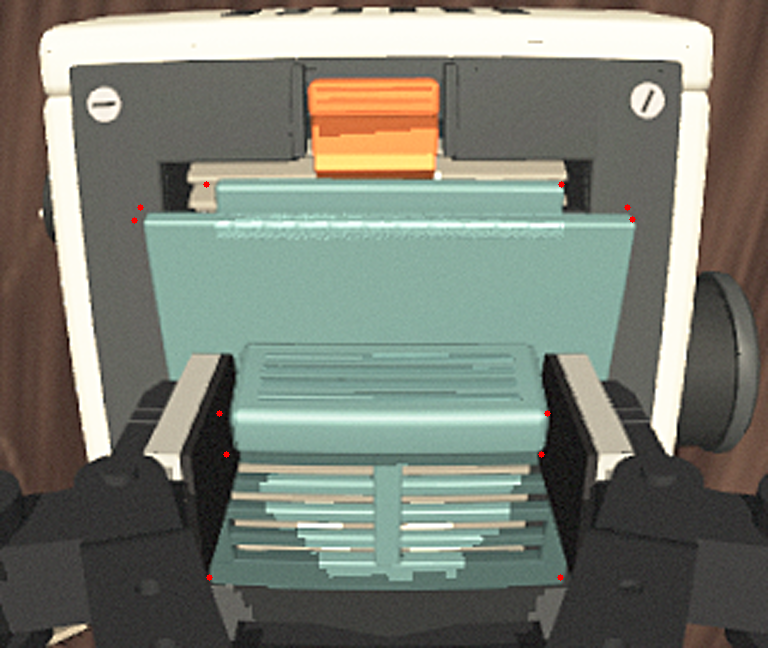

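View pics/side19.png

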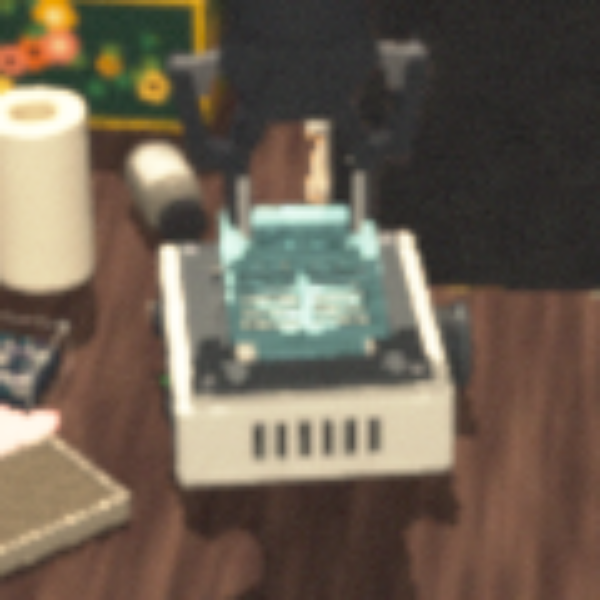

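```bash
python3 - <<'E'
from h import *
o=st()
for n,L in (("18",[(202,158),(582,158),(149,105),(634,106)]),("19",[(163,161),(592,161),(104,104),(648,100)])):
  w=dict(np.load("wr_%s.npz"%n));T=w["cam_to_world"];print(n,T[:3,3].round(4),np.degrees(np.arctan2(T[1,0],T[0,0])))
  for p in L: print(onz(w,np.array(p)/2.4+[160,150]-.5,.056,True).round(4))
E
```

```text
t12.97 pos [0.4618 0.1521 0.0609] q6 0.24 jawaxis_deg -4.38  toolx [-0.08 -1.    0.  ] f [ 0.5  0.8 -0.8] m [ 0.04 -0.   -0.07] op 0.0531
18 [0.4652 0.2277 0.2524] -3.963282727276757
[0.4195 0.1905 0.056 ]
[0.506  0.1845 0.056 ]
[0.4085 0.2038 0.056 ]
[0.5185 0.196  0.056 ]
19 [0.4682 0.2238 0.2304] -4.391270341392178
[0.4195 0.191  0.056 ]
[0.5066 0.1843 0.056 ]
[0.4085 0.204  0.056 ]
[0.5187 0.1962 0.056 ]
```

>>> play_rows --moves '[{"x":-0.12,"y":0,"z":0,"turn":0.1,"jaw":5.0},{"x":-0.1,"y":0,"z":-0.2,"turn":0.1,"jaw":5.0},{"x":0,"y":0,"z":-0.2,"turn":0,"jaw":5.0},{"x":0,"y":0,"z":-0.2,"turn":0,"jaw":5.0},{"x":0,"y":0,"z":0,"turn":0,"jaw":5.0}]'

```text
t: 13.38
tool_pos: [0.4608, 0.1543, 0.0564]
tool_rot: [-1.168, 1.263, -1.261]
contact_force: [-0.5, 8.4, 4.8]
opening: 0.053
```

```bash
python3 tilt.py 20 15.7; python3 - <<'E'
from h import *
st();st()
E
```

```text
t13.43 pos [0.4608 0.1542 0.0565] q6 0.24 jawaxis_deg -4.18  toolx [-0.07 -1.   -0.  ] f [-0.5  7.6  5.3] m [1.14 0.05 0.02] op 0.0529
t13.43 pos [0.4608 0.1542 0.0565] q6 0.24 jawaxis_deg -4.18  toolx [-0.07 -1.   -0.  ] f [-0.5  7.6  5.3] m [1.14 0.05 0.02] op 0.0529
t13.43 pos [0.4608 0.1542 0.0565] q6 0.24 jawaxis_deg -4.18  toolx [-0.07 -1.   -0.  ] f [-0.5  7.6  5.3] m [1.14 0.05 0.02] op 0.0529
```

View pics/w20.png

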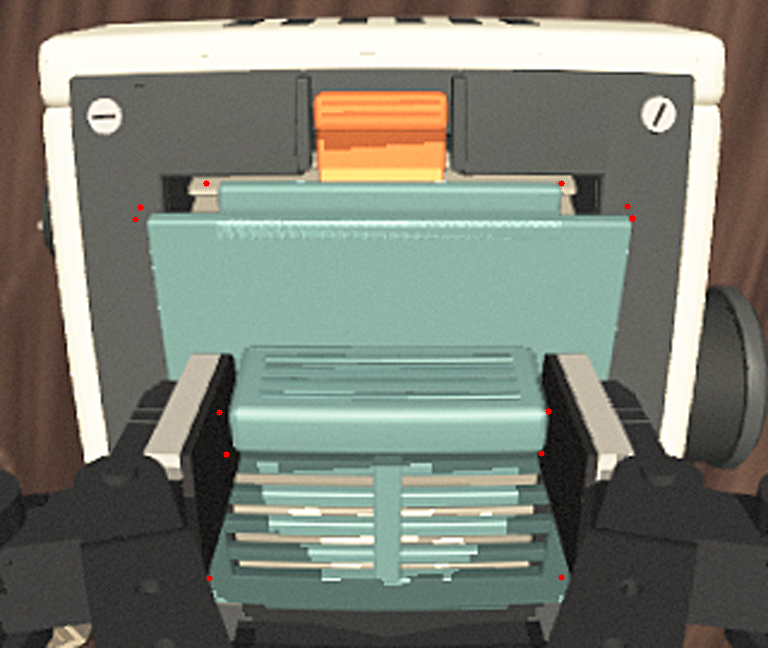

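```bash
cat > fit2.py <<'E'
from h import *
from fit import fit
def F(n,pos,rot,pl,pr,ll,lr,el,er,tops):
    w=dict(np.load("wr_%s.npz"%n));o=dict(tool_pos=pos,tool_rot=rot)
    obs=[((50,42,9),pl),((50,-42,9),pr),((54,30,4),ll),((54,-30,4),lr),((-50,42,9),el),((-50,-42,9),er)]+[((a,b,29),t) for (a,b),t in zip([(15,27),(15,-27),(25,27),(25,-27)],tops)]
    return fit(w,o,obs)
F("17",[.4529,.0189,.0339],[-1.172,1.262,-1.264],(144,218),(636,216),(216,180),(563,180),(212,572),(565,572),[(232,452),(545,452),(233,408),(545,408)])
F("18",[.4591,.1546,.0826],[-1.176,1.262,-1.258],(145,219),(634,217),(217,181),(563,181),(211,582),(567,582),[(232,452),(546,452),(233,410),(546,410)])
F("19",[.4618,.1521,.0608],[-1.172,1.265,-1.265],(145,219),(634,217),(217,181),(563,181),(211,583),(567,583),[(232,452),(546,452),(233,410),(546,410)])
F("20",[.4608,.1542,.0565],[-1.168,1.263,-1.261],(148,219),(632,219),(220,183),(561,183),(210,605),(568,605),[(230,452),(546,452),(231,408),(546,408)])
E
python3 fit2.py
```

```text
th 15.7 dz 0.0090 dx -0.0001 res [-2.3 -0.2 -2.8  0.6 -3.   0.9 -1.8  0.9 -0.5  0.2 -2.6  0.2 -1.4 -1.2
 -2.5 -1.1 -4.7 -0.1  0.2 -0.1  0. ]
th 13.9 dz 0.0092 dx 0.0011 res [-1.9 -0.4 -2.   0.5 -2.6  1.1 -1.8  1.1 -0.  -0.1 -2.4  0.2 -1.4 -0.6
 -2.4 -0.3 -4.6 -0.9  0.2 -0.7  0. ]
th 13.7 dz 0.0091 dx -0.0003 res [-2.3 -0.3 -2.5  0.4 -3.   1.2 -2.3  1.  -0.4  0.  -2.6  0.  -1.7 -0.4
 -2.6 -0.4 -4.9 -0.8 -0.  -0.8  0. ]
th 9.5 dz 0.0095 dx -0.0006 res [-2.  -0.1 -2.7 -0.2 -2.8  1.2 -2.3  1.1 -1.2 -0.2 -1.9 -0.3 -1.   0.1
 -1.9  0.  -3.9 -0.8  0.5 -0.8  0. ]
```

>>> play_rows --moves '[{"x":0,"y":0.1,"z":0.5,"turn":0,"jaw":5.0},{"x":0,"y":0.2,"z":0.5,"turn":0,"jaw":5.0},{"x":0,"y":0.3,"z":0,"turn":0,"jaw":5.0},{"x":0,"y":0,"z":0,"turn":0,"jaw":5.0},{"x":0,"y":0,"z":0,"turn":0,"jaw":5.0}]'

```text
t: 13.85
tool_pos: [0.4593, 0.1581, 0.0646]
tool_rot: [-1.175, 1.263, -1.263]
contact_force: [0.4, -0.6, 0.1]
opening: 0.0529
```

```bash
python3 tilt.py 21 9.5 
```

```text
t13.90 pos [0.4592 0.158  0.0645] q6 0.25 jawaxis_deg -4.18  toolx [-0.07 -1.    0.  ] f [-0.4 -0.  -1.7] m [ 0.01  0.01 -0.  ] op 0.0528
```

View pics/w21.png

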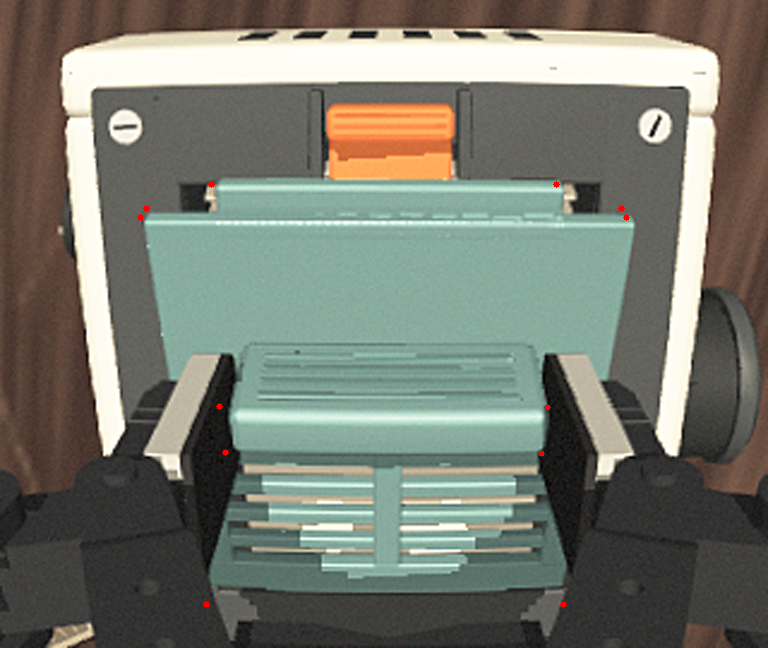

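>>> play_rows --moves '[{"x":0,"y":0,"z":-0.4,"turn":0,"jaw":5.0},{"x":0,"y":0,"z":-0.4,"turn":0,"jaw":5.0},{"x":0,"y":0,"z":-0.3,"turn":0,"jaw":5.0},{"x":0,"y":0,"z":-0.2,"turn":0,"jaw":5.0},{"x":0,"y":0,"z":0,"turn":0,"jaw":5.0},{"x":0,"y":0,"z":0,"turn":0,"jaw":5.0}]'

```text
t: 14.4
tool_pos: [0.4594, 0.158, 0.0516]
tool_rot: [-1.174, 1.263, -1.263]
contact_force: [-0.2, -0.4, 0.0]
opening: 0.053
```

```bash
python3 tilt.py 22 13.5 
```

```text
t14.45 pos [0.4596 0.158  0.0519] q6 0.25 jawaxis_deg -4.19  toolx [-0.07 -1.    0.  ] f [ 0.3  0.8 -1.2] m [-0.05  0.01 -0.05] op 0.0534
```

View pics/w22.png

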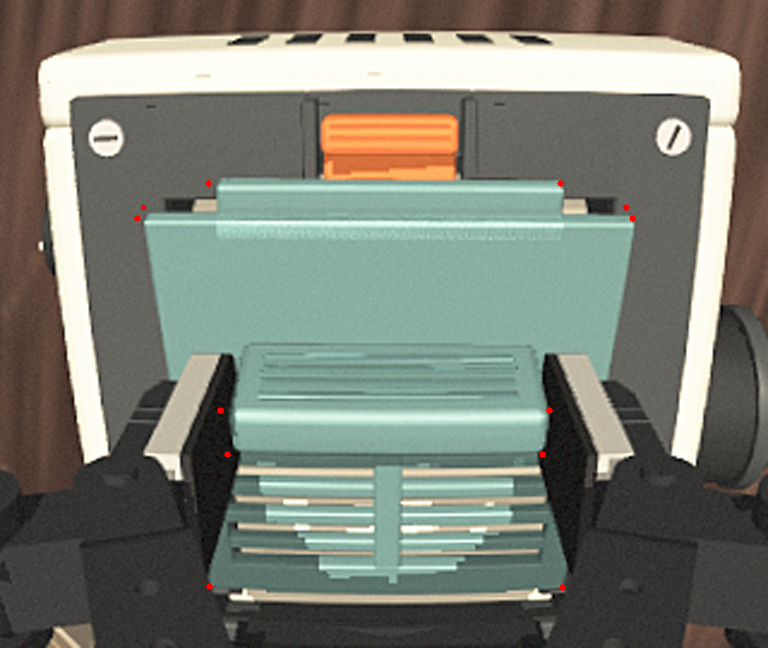

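>>> play_rows --moves '[{"x":-0.02,"y":-0.3,"z":0,"turn":0,"jaw":5.0},{"x":-0.02,"y":-0.25,"z":0,"turn":0,"jaw":5.0},{"x":-0.02,"y":-0.2,"z":0,"turn":0,"jaw":5.0},{"x":-0.01,"y":-0.15,"z":0,"turn":0,"jaw":5.0}]'

```text
t: 14.78
tool_pos: [0.4589, 0.1488, 0.052]
tool_rot: [-1.173, 1.263, -1.263]
contact_force: [0.6, -0.4, -0.6]
opening: 0.0531
```

>>> play_rows --moves '[{"x":-0.01,"y":-0.15,"z":0,"turn":0,"jaw":5.0},{"x":-0.01,"y":-0.1,"z":0,"turn":0,"jaw":5.0}]'

```text
t: 14.95
tool_pos: [0.4587, 0.1464, 0.0519]
tool_rot: [-1.174, 1.263, -1.263]
contact_force: [0.4, 0.1, -0.5]
opening: 0.053
```

>>> play_rows --moves '[{"x":-0.01,"y":-0.1,"z":0,"turn":0,"jaw":5.0},{"x":0,"y":0,"z":0,"turn":0,"jaw":5.0}]'

```text
t: 15.12
tool_pos: [0.4587, 0.1461, 0.0522]
tool_rot: [-1.172, 1.263, -1.262]
contact_force: [0.1, 2.4, 0.4]
opening: 0.0529
```

>>> play_rows --moves '[{"x":-0.01,"y":-0.1,"z":0,"turn":0,"jaw":5.0},{"x":0,"y":0,"z":0,"turn":0,"jaw":5.0}]'

```text
t: 15.28
tool_pos: [0.4587, 0.1459, 0.0525]
tool_rot: [-1.171, 1.264, -1.261]
contact_force: [-1.2, 5.8, 1.7]
opening: 0.0533
```

```bash
python3 tilt.py 23 13.5; python3 - <<'E'
from h import *
w=eyes.get_image("side");x,y=proj(w,[.459,.11,.06]).astype(int);cv2.imwrite("pics/side23.png",cv2.resize(w["img"][y-40:y+40,x-50:x+50,::-1],None,fx=7,fy=7,interpolation=cv2.INTER_CUBIC))
E
```

```text
t15.33 pos [0.4587 0.1458 0.0525] q6 0.22 jawaxis_deg -4.19  toolx [-0.07 -1.   -0.  ] f [-1.2  5.9  1.5] m [0.98 0.19 0.02] op 0.0532
```

View pics/w23.png

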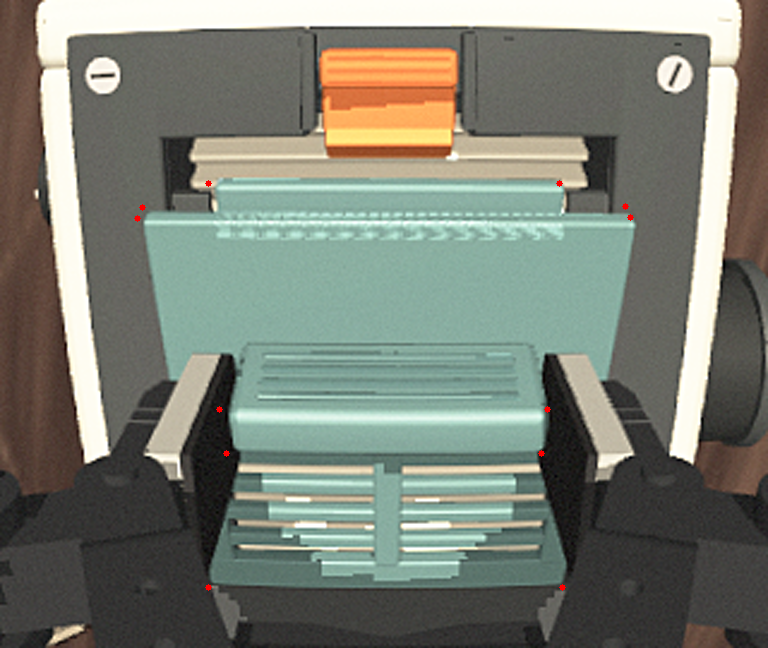

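View pics/side23.png

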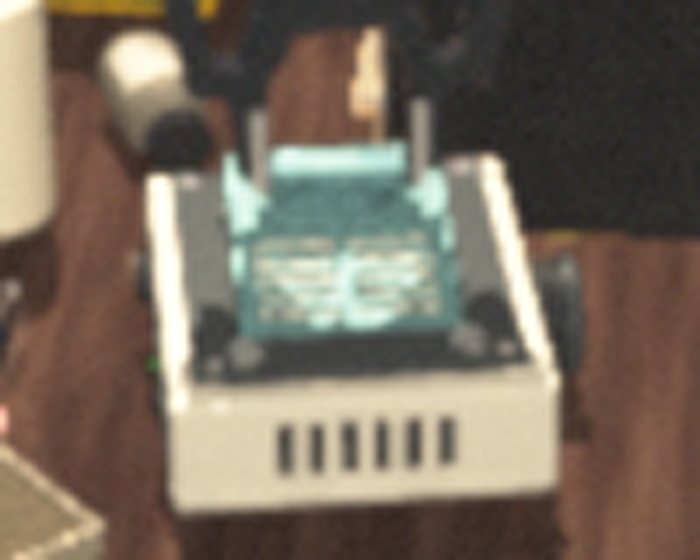

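>>> play_rows --moves '[{"x":0.01,"y":0.08,"z":-0.2,"turn":0,"jaw":5.0},{"x":0.01,"y":0.08,"z":-0.2,"turn":0,"jaw":5.0}]'

```text
t: 15.55
tool_pos: [0.4592, 0.1471, 0.0485]
tool_rot: [-1.172, 1.263, -1.262]
contact_force: [-1.7, 5.8, 4.6]
opening: 0.0534
```

>>> play_rows --moves '[{"x":0.01,"y":0.08,"z":-0.2,"turn":0,"jaw":5.0},{"x":0,"y":0.05,"z":-0.15,"turn":0,"jaw":5.0}]'

```text
t: 15.72
tool_pos: [0.4593, 0.1486, 0.0451]
tool_rot: [-1.172, 1.263, -1.262]
contact_force: [-1.6, 5.2, 5.2]
opening: 0.053
```

```bash
python3 tilt.py 24 7 
```

```text
t15.77 pos [0.4593 0.1486 0.0449] q6 0.23 jawaxis_deg -4.18  toolx [-0.07 -1.   -0.  ] f [-1.5  5.9  5.7] m [ 0.79  0.23 -0.01] op 0.0530
```

View pics/w24.png

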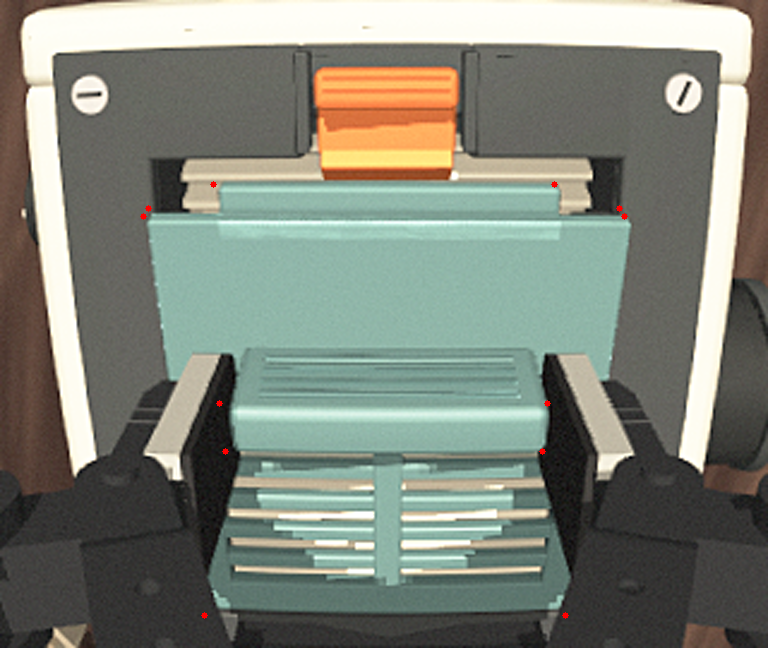

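>>> play_rows --moves '[{"x":0,"y":0.07,"z":-0.15,"turn":0,"jaw":5.0},{"x":0,"y":0.06,"z":-0.15,"turn":0,"jaw":5.0}]'

```text
t: 15.93
tool_pos: [0.4594, 0.1496, 0.0422]
tool_rot: [-1.172, 1.263, -1.262]
contact_force: [-1.5, 4.7, 3.5]
opening: 0.053
```

>>> play_rows --moves '[{"x":0,"y":0.05,"z":-0.12,"turn":0,"jaw":5.0},{"x":0,"y":0.03,"z":-0.1,"turn":0,"jaw":5.0}]'

```text
t: 16.1
tool_pos: [0.4596, 0.15, 0.0409]
tool_rot: [-1.173, 1.262, -1.263]
contact_force: [-5.5, 2.9, 12.7]
opening: 0.0531
```

```bash
python3 tilt.py 25 3 
```

```text
t16.15 pos [0.4596 0.15   0.0409] q6 0.23 jawaxis_deg -4.18  toolx [-0.07 -1.   -0.  ] f [-4.9  2.9 10.9] m [ 0.31  0.72 -0.03] op 0.0529
```

View pics/w25.png

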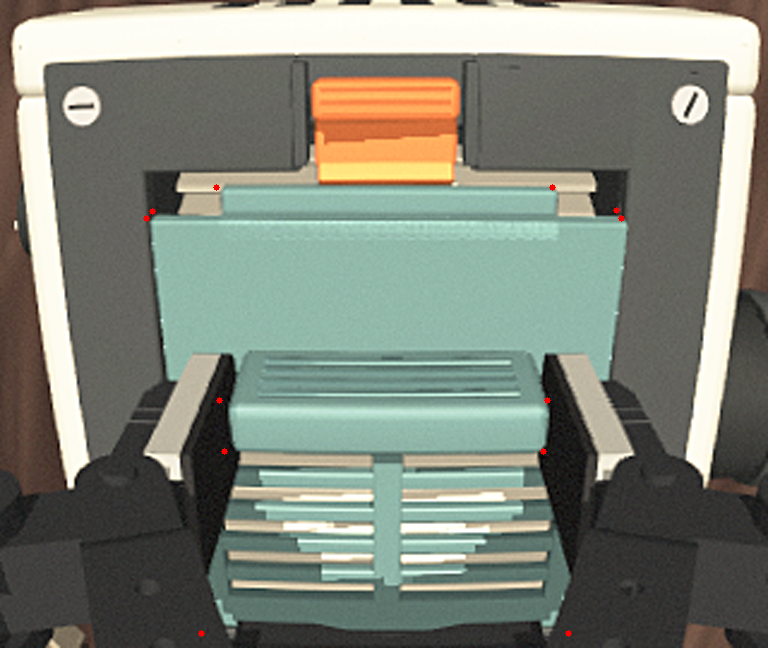

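>>> play_rows --moves '[{"x":0,"y":-0.05,"z":0.15,"turn":0,"jaw":5.0},{"x":-0.07,"y":-0.03,"z":0.1,"turn":0,"jaw":5.0},{"x":-0.08,"y":0,"z":0,"turn":0,"jaw":5.0}]'

```text
t: 16.4
tool_pos: [0.459, 0.1492, 0.0428]
tool_rot: [-1.17, 1.26, -1.264]
contact_force: [4.1, 4.5, 2.7]
opening: 0.0529
```

```bash
python3 tilt.py 26 5 
```

```text
t16.45 pos [0.459  0.1492 0.0428] q6 0.23 jawaxis_deg -4.15  toolx [-0.07 -1.   -0.  ] f [3.  4.7 2.6] m [ 0.68 -0.45  0.27] op 0.0530
```

View pics/w26.png

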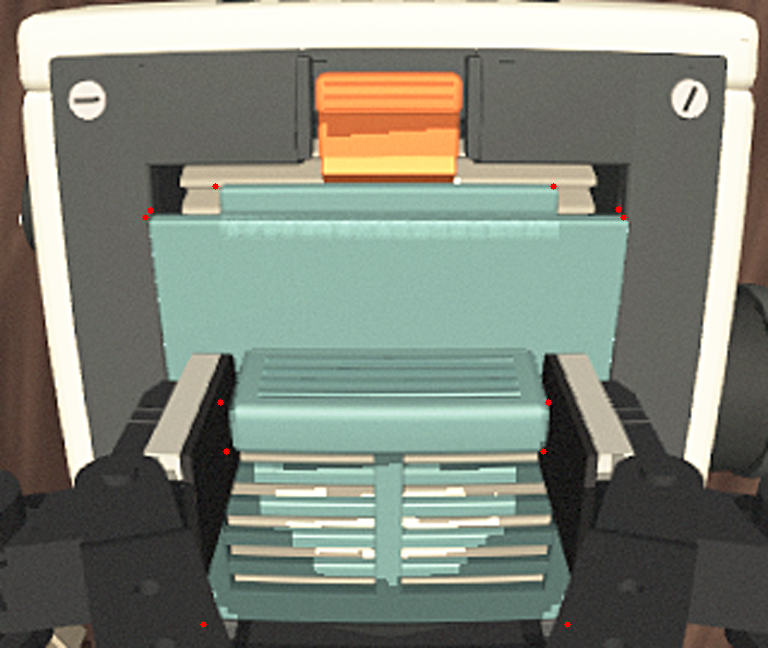

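>>> play_rows --moves '[{"x":0.04,"y":0.1,"z":0,"turn":0,"jaw":5.0},{"x":0,"y":0,"z":0,"turn":0,"jaw":5.0}]'

```text
t: 16.62
tool_pos: [0.4588, 0.1495, 0.0421]
tool_rot: [-1.173, 1.26, -1.264]
contact_force: [2.8, 1.6, 1.4]
opening: 0.0532
```

```bash
python3 tilt.py 27 5 
```

```text
t16.67 pos [0.4587 0.1496 0.0421] q6 0.23 jawaxis_deg -4.16  toolx [-0.07 -1.    0.  ] f [4.5 1.2 1.5] m [ 0.16 -0.6   0.3 ] op 0.0529
```

View pics/w27.png

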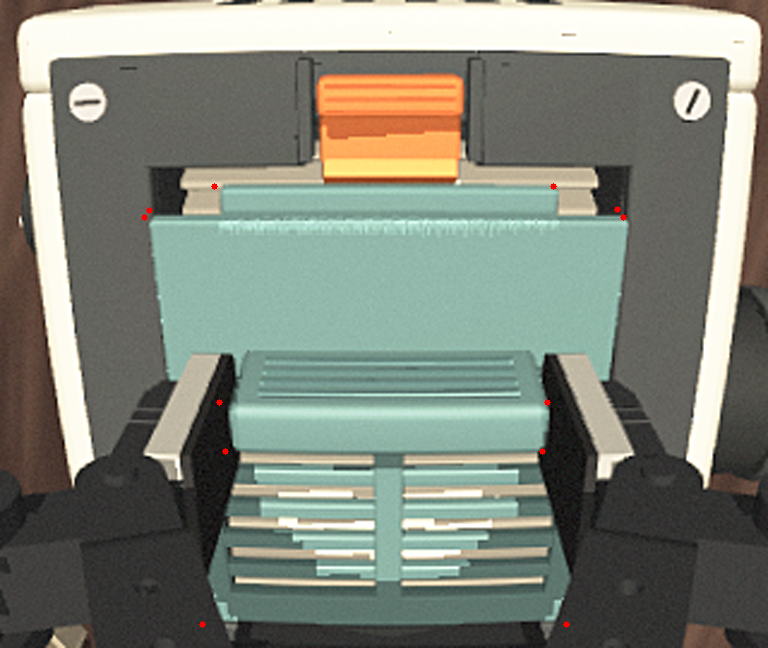

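>>> play_rows --moves '[{"x":0.06,"y":0,"z":0,"turn":0.3,"jaw":5.0},{"x":0,"y":0,"z":0,"turn":0,"jaw":5.0}]'

```text
t: 16.83
tool_pos: [0.4585, 0.1496, 0.0417]
tool_rot: [-1.176, 1.259, -1.259]
contact_force: [2.7, 1.6, 2.5]
opening: 0.0531
```

```bash
python3 -c "
from h import *
st()"
```

```text
t16.83 pos [0.4585 0.1496 0.0417] q6 0.23 jawaxis_deg -3.89  toolx [-0.07 -1.    0.  ] f [2.7 1.6 2.5] m [ 0.12 -0.6   0.13] op 0.0531
```

>>> play_rows --moves '[{"x":0.08,"y":0,"z":0,"turn":0.1,"jaw":5.0},{"x":0,"y":0,"z":0,"turn":0,"jaw":5.0},{"x":0,"y":0,"z":0,"turn":0,"jaw":5.0}]'

```text
t: 17.08
tool_pos: [0.4586, 0.1497, 0.0415]
tool_rot: [-1.178, 1.259, -1.257]
contact_force: [-1.3, 1.2, 3.6]
opening: 0.0534
```

```bash
python3 tilt.py 28 4; python3 -c "
from h import *
w=eyes.get_image('side');x,y=proj(w,[.459,.11,.06]).astype(int);cv2.imwrite('pics/side28.png',cv2.resize(w['img'][y-40:y+40,x-50:x+50,::-1],None,fx=7,fy=7,interpolation=cv2.INTER_CUBIC))
st()"
```

```text
t17.13 pos [0.4586 0.1497 0.0415] q6 0.23 jawaxis_deg -3.80  toolx [-0.07 -1.    0.  ] f [-0.5  1.6  3.5] m [ 0.13 -0.07 -0.04] op 0.0533
t17.18 pos [0.4586 0.1497 0.0415] q6 0.23 jawaxis_deg -3.80  toolx [-0.07 -1.    0.  ] f [-0.6  1.1  3.8] m [ 0.14 -0.02 -0.04] op 0.0532
```

View pics/w28.png

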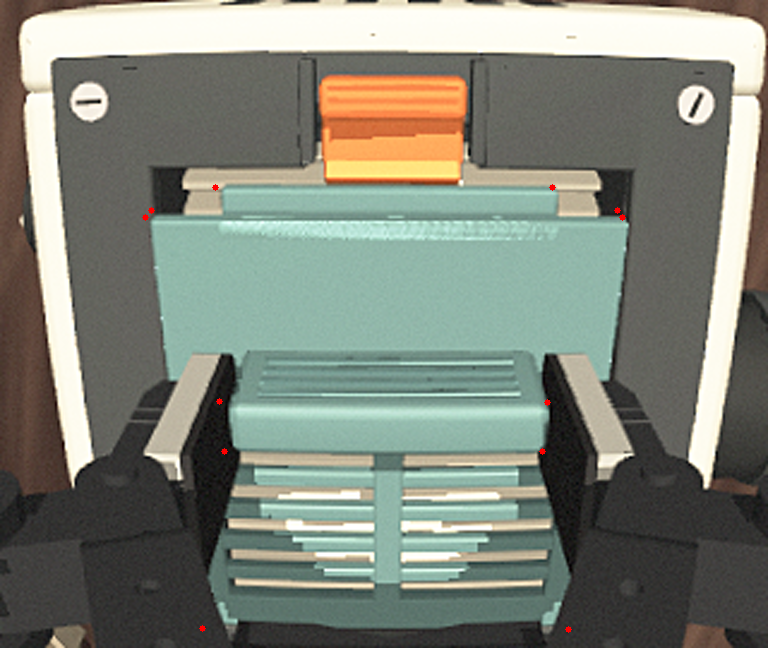

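View pics/side28.png

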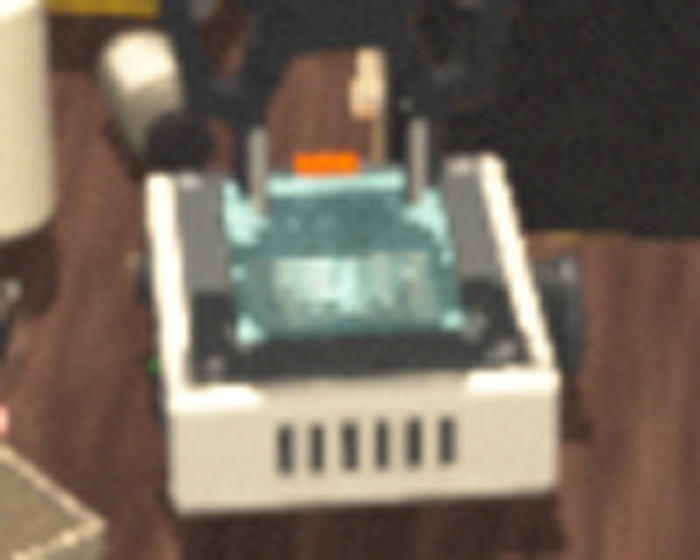

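>>> play_rows --moves '[{"x":0,"y":0.03,"z":-0.1,"turn":0,"jaw":5.0},{"x":0,"y":0.02,"z":-0.1,"turn":0,"jaw":5.0}]'

```text
t: 17.35
tool_pos: [0.4588, 0.15, 0.0405]
tool_rot: [-1.179, 1.258, -1.258]
contact_force: [-5.1, -0.4, 13.5]
opening: 0.0528
```

>>> play_rows --moves '[{"x":0,"y":0.02,"z":-0.1,"turn":0,"jaw":5.0}]'

```text
t: 17.43
tool_pos: [0.4589, 0.1503, 0.0399]
tool_rot: [-1.179, 1.258, -1.258]
contact_force: [-5.3, -0.3, 14.5]
opening: 0.0533
```

```bash
python3 tilt.py 29 3; python3 -c "
from h import *
st()"
```

```text
t17.48 pos [0.4589 0.1503 0.0398] q6 0.23 jawaxis_deg -3.80  toolx [-0.07 -1.    0.  ] f [-3.9  0.7 10.8] m [-0.15  0.71 -0.12] op 0.0532
t17.48 pos [0.4589 0.1503 0.0398] q6 0.23 jawaxis_deg -3.80  toolx [-0.07 -1.    0.  ] f [-3.9  0.7 10.8] m [-0.15  0.71 -0.12] op 0.0532
```

View pics/w29.png

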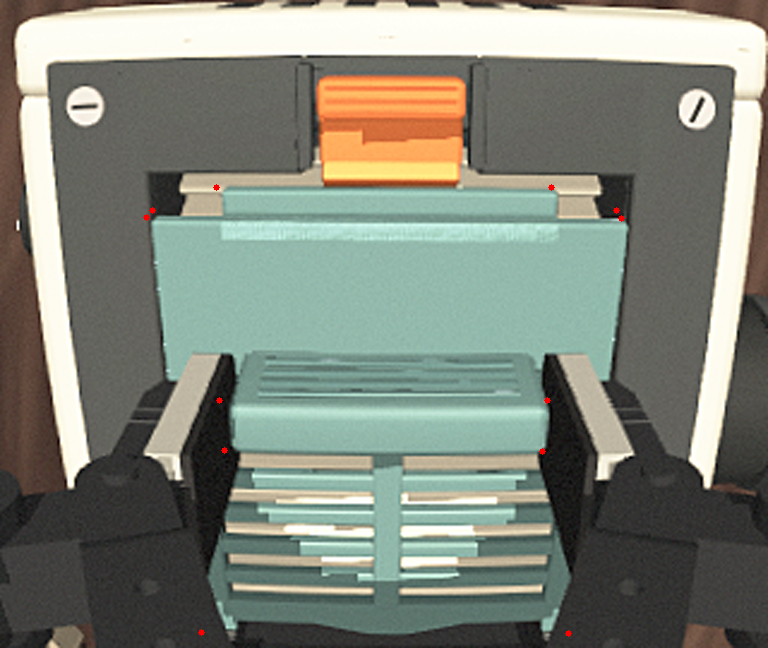

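>>> play_rows --moves '[{"x":-0.05,"y":0,"z":-0.08,"turn":0,"jaw":5.0},{"x":0,"y":0,"z":0,"turn":0,"jaw":5.0}]'

```text
t: 17.65
tool_pos: [0.4589, 0.1505, 0.0394]
tool_rot: [-1.177, 1.258, -1.258]
contact_force: [-2.5, 0.8, 11.8]
opening: 0.0528
```

>>> play_rows --moves '[{"x":-0.05,"y":0,"z":-0.08,"turn":0,"jaw":5.0},{"x":0,"y":0,"z":0,"turn":0,"jaw":5.0}]'

```text
t: 17.82
tool_pos: [0.459, 0.1506, 0.0391]
tool_rot: [-1.176, 1.257, -1.258]
contact_force: [-2.3, 1.0, 13.4]
opening: 0.0531
```

>>> play_rows --moves '[{"x":0,"y":0.02,"z":-0.06,"turn":0,"jaw":5.0},{"x":0,"y":0,"z":0,"turn":0,"jaw":5.0}]'

```text
t: 17.98
tool_pos: [0.459, 0.1508, 0.0386]
tool_rot: [-1.176, 1.257, -1.258]
contact_force: [-3.5, 1.0, 13.8]
opening: 0.0531
```

```bash
python3 tilt.py 30 2; python3 -c "
from h import *
st()"
```

```text
t18.03 pos [0.459  0.1508 0.0387] q6 0.23 jawaxis_deg -3.79  toolx [-0.07 -1.    0.  ] f [-3.4  0.8 14.4] m [-0.13  0.62 -0.08] op 0.0532
t18.03 pos [0.459  0.1508 0.0387] q6 0.23 jawaxis_deg -3.79  toolx [-0.07 -1.    0.  ] f [-3.4  0.8 14.4] m [-0.13  0.62 -0.08] op 0.0532
```

View pics/w30.png

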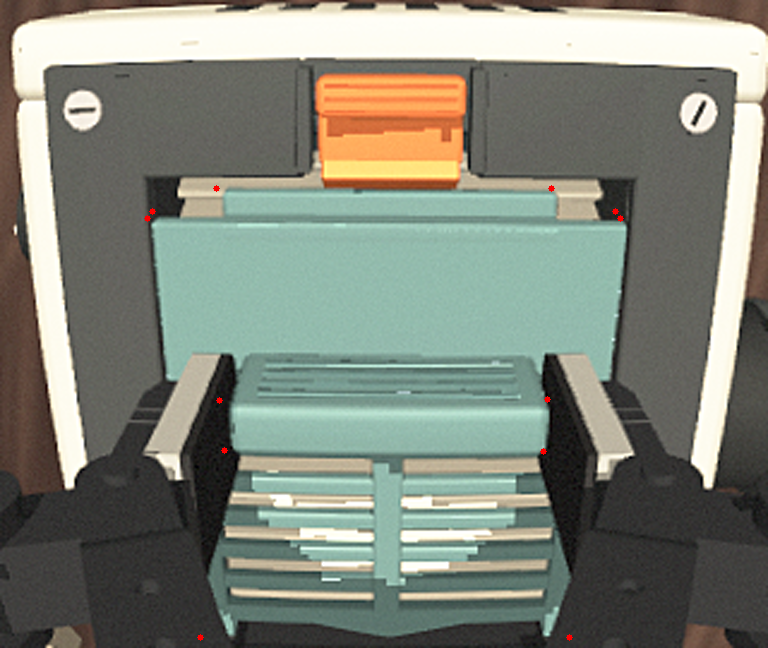

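>>> play_rows --moves '[{"x":-0.03,"y":0.02,"z":-0.07,"turn":0,"jaw":5.0},{"x":0,"y":0,"z":0,"turn":0,"jaw":5.0}]'

```text
t: 18.2
tool_pos: [0.4591, 0.1509, 0.0382]
tool_rot: [-1.176, 1.256, -1.259]
contact_force: [-4.0, 0.5, 13.5]
opening: 0.0531
```

>>> play_rows --moves '[{"x":-0.03,"y":0.02,"z":-0.07,"turn":0,"jaw":5.0},{"x":0,"y":0,"z":0,"turn":0,"jaw":5.0}]'

```text
t: 18.37
tool_pos: [0.459, 0.1513, 0.0368]
tool_rot: [-1.174, 1.256, -1.259]
contact_force: [1.4, 3.4, 6.7]
opening: 0.053
```

>>> play_rows --moves '[{"x":0,"y":0.02,"z":-0.07,"turn":0,"jaw":5.0},{"x":0,"y":0,"z":0,"turn":0,"jaw":5.0}]'

```text
t: 18.53
tool_pos: [0.459, 0.1517, 0.0358]
tool_rot: [-1.174, 1.256, -1.259]
contact_force: [0.5, 2.5, 7.3]
opening: 0.053
```

```bash
python3 tilt.py 31 0; python3 -c "
from h import *
st()
w=eyes.get_image('side');x,y=proj(w,[.459,.11,.06]).astype(int);cv2.imwrite('pics/side31.png',cv2.resize(w['img'][y-40:y+40,x-50:x+50,::-1],None,fx=7,fy=7,interpolation=cv2.INTER_CUBIC))"
```

```text
t18.58 pos [0.459  0.1517 0.0358] q6 0.23 jawaxis_deg -3.79  toolx [-0.07 -1.   -0.  ] f [0.7 2.8 6.9] m [ 0.17 -0.17  0.03] op 0.0533
t18.58 pos [0.459  0.1517 0.0358] q6 0.23 jawaxis_deg -3.79  toolx [-0.07 -1.   -0.  ] f [0.7 2.8 6.9] m [ 0.17 -0.17  0.03] op 0.0533
```

View pics/w31.png

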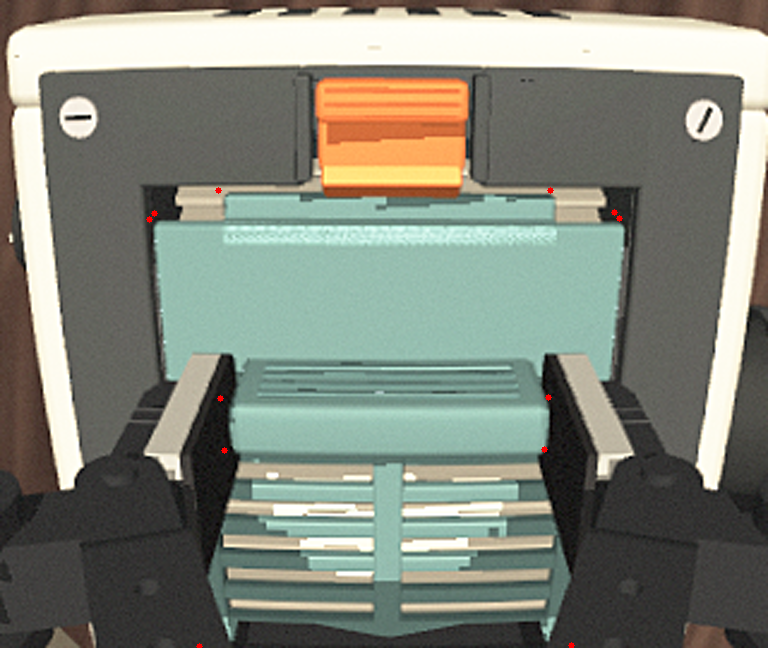

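View pics/side31.png

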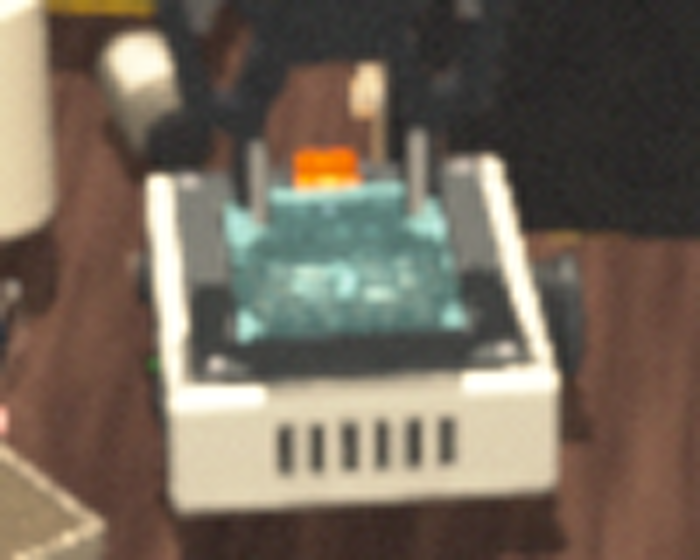

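>>> play_rows --moves '[{"x":0,"y":0,"z":-0.08,"turn":0,"jaw":5.0},{"x":0,"y":0,"z":0,"turn":0,"jaw":5.0}]'

```text
t: 18.8
tool_pos: [0.4589, 0.1519, 0.0348]
tool_rot: [-1.174, 1.256, -1.258]
contact_force: [1.1, 3.6, 7.0]
opening: 0.0529
```

>>> play_rows --moves '[{"x":0,"y":0,"z":-0.08,"turn":0,"jaw":5.0},{"x":0,"y":0,"z":0,"turn":0,"jaw":5.0}]'

```text
t: 18.97
tool_pos: [0.4589, 0.1519, 0.0347]
tool_rot: [-1.174, 1.257, -1.258]
contact_force: [-0.5, 3.4, 10.9]
opening: 0.0529
```

>>> play_rows --moves '[{"x":0,"y":0,"z":-0.08,"turn":0,"jaw":5.0},{"x":0,"y":0,"z":0,"turn":0,"jaw":5.0}]'

```text
t: 19.13
tool_pos: [0.4589, 0.1519, 0.0346]
tool_rot: [-1.175, 1.257, -1.258]
contact_force: [-2.4, 2.4, 15.3]
opening: 0.0529
```

```bash
python3 tilt.py 32 0; python3 -c "
from h import *
st()
w=eyes.get_image('side');x,y=proj(w,[.459,.11,.06]).astype(int);cv2.imwrite('pics/side32.png',cv2.resize(w['img'][y-40:y+40,x-50:x+50,::-1],None,fx=7,fy=7,interpolation=cv2.INTER_CUBIC))"
```

```text
t19.18 pos [0.4589 0.1519 0.0346] q6 0.23 jawaxis_deg -3.78  toolx [-0.07 -1.   -0.  ] f [-2.7  2.7 15.7] m [0.3  0.57 0.01] op 0.0530
t19.18 pos [0.4589 0.1519 0.0346] q6 0.23 jawaxis_deg -3.78  toolx [-0.07 -1.   -0.  ] f [-2.7  2.7 15.7] m [0.3  0.57 0.01] op 0.0530
```

View pics/w32.png

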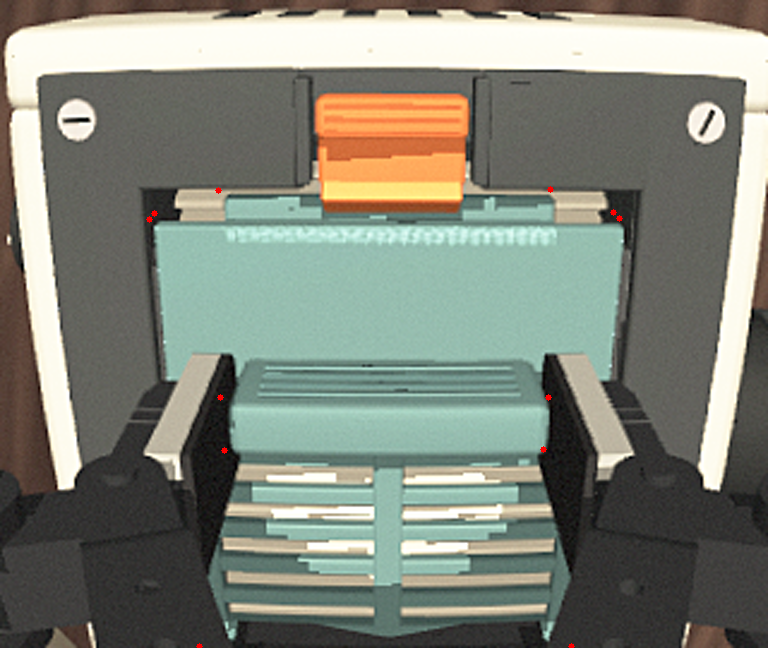

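>>> play_rows --moves '[{"x":0,"y":0,"z":0.15,"turn":0,"jaw":5.0},{"x":0,"y":0,"z":0.1,"turn":0,"jaw":5.0},{"x":0,"y":0,"z":0,"turn":0,"jaw":5.6},{"x":0,"y":0,"z":0,"turn":0,"jaw":6.2},{"x":0,"y":0,"z":0,"turn":0,"jaw":6.6},{"x":0,"y":0,"z":0,"turn":0,"jaw":6.6}]'

```text
t: 19.73
tool_pos: [0.4563, 0.1508, 0.0334]
tool_rot: [-1.18, 1.259, -1.257]
contact_force: [-0.2, -0.5, -0.3]
opening: 0.0661
```

>>> play_rows --moves '[{"x":0,"y":0,"z":0.5,"turn":0,"jaw":6.6},{"x":0,"y":0,"z":1.5,"turn":0,"jaw":6.6},{"x":0,"y":0,"z":2.5,"turn":0,"jaw":6.6},{"x":0,"y":0,"z":3,"turn":0,"jaw":6.6},{"x":0,"y":0,"z":3,"turn":0,"jaw":6.6},{"x":0,"y":0,"z":2,"turn":0,"jaw":6.6},{"x":0,"y":0,"z":0,"turn":0,"jaw":6.6}]'

```text
t: 20.32
tool_pos: [0.4606, 0.1518, 0.1656]
tool_rot: [-1.169, 1.251, -1.261]
contact_force: [0.3, -0.9, 1.0]
opening: 0.0662
```

```bash
python3 -c "
from h import *
st()
w=eyes.get_image('wrist');np.savez('wr_f.npz',**w);cv2.imwrite('pics/wf.png',cv2.resize(w['img'][90:390,160:480,::-1],None,fx=2,fy=2,interpolation=cv2.INTER_CUBIC))
w=eyes.get_image('side');x,y=proj(w,[.459,.11,.06]).astype(int);cv2.imwrite('pics/sidef.png',cv2.resize(w['img'][y-40:y+40,x-50:x+50,::-1],None,fx=7,fy=7,interpolation=cv2.INTER_CUBIC));st()"
```

```text
t20.32 pos [0.4606 0.1518 0.1656] q6 0.23 jawaxis_deg -3.79  toolx [-0.07 -1.   -0.  ] f [ 0.3 -0.9  1. ] m [0.02 0.01 0.01] op 0.0662
t20.42 pos [0.4579 0.1513 0.1604] q6 0.23 jawaxis_deg -3.79  toolx [-0.07 -1.   -0.  ] f [-0.5  0.3 -1. ] m [0.06 0.03 0.03] op 0.0656
```

View pics/wf.png

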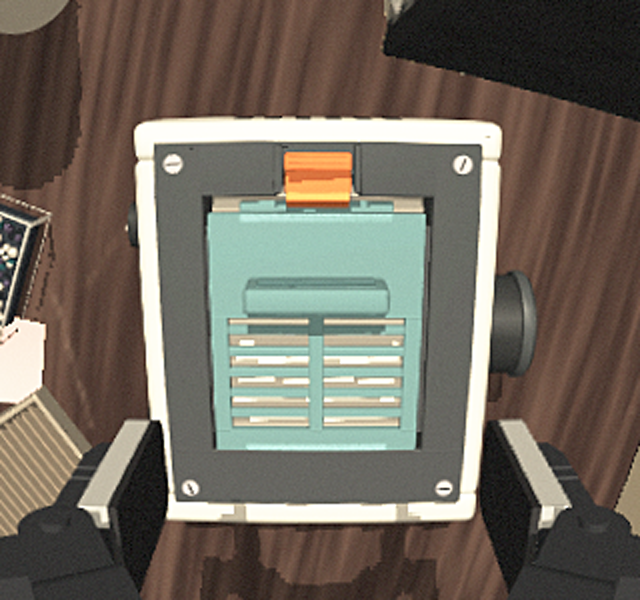

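View pics/sidef.png

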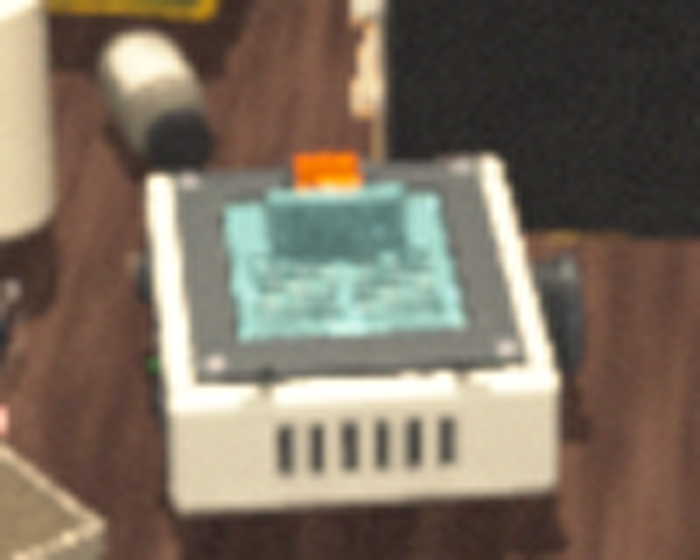

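```bash
python3 - <<'E'
from h import *
w=dict(np.load("wr_f.npz"))
u=np.array([.0732,.9973]);v=np.array([-.9973,.0732]);c=np.array([.4593,.1305])
for n,p,z in [("nose",(287,207),.052),("nose",(350,207),.052),("sTL",(172,164),.056),("sTR",(463,164),.056),("sBL",(190,488),.056),("sBR",(444,489),.056),("pTL",(208,213),.056),("pTR",(426,213),.056),("pBR",(416,450),.056),("pBL",(215,450),.056)]:
    q=onz(w,np.array(p)/2+[160,90]-.25,z,True)[:2]-c;print(n,(q@u*1000).round(1),(q@v*1000).round(1))
E
```

```text
nose 52.0 12.6
nose 52.1 -11.6
sTL 69.4 56.1
sTR 70.0 -54.3
sBL -68.6 55.7
sBR -68.7 -54.6
pTL 50.4 42.6
pTR 50.8 -40.6
pBR -49.3 -41.2
pBL -49.6 43.6
```

```bash
python3 -c "
from h import *
finish_job();st()"
```

```text
the job is handed in; nothing more can be done
the job is handed in; nothing more can be done
```

The cover is back on the dust extractor, snapped in and flush, and the job is handed in. The verdict isn't reported, so what follows is from my own checks.

**What I did:**
- **Tilt:** I gripped the cover by the ends of its bar. I tipped it about 14° in the grip, lip end down, by lowering its catch lip onto the outer edge of the box.
- **Hook:** I put the long lip under the rail and drew the cover back until I felt the rail.
- **Close:** I swung it down and pressed until the catch snapped over the lip. Then I let go and moved the arm well clear.

**Last checks:**
- **Catch:** its nose measures about 0.5 mm from its fully forward place, and it lies over the lip in the picture.
- **Fit:** the plate corners match a flush fit to within about 1 mm, and the cover lies centred in the frame.
- **Force:** the highest reading was about 16 N, when I pressed against the hard stop after the snap. The robot touched nothing at the end.
- **Time:** about 20 s of the 61 s allowed.

**What went wrong or disagreed:**
- **First grip:** it closed above the bar and missed, because the fingertips sat about 30 mm farther back than the stated tool point.
- **First hooking try:** the lip touched the rail, at about 10 N, so I backed off and tried again.
- **Swing down:** I felt sideways forces of up to about 5 N and re-centred the cover once.
- **Other things on the bench:** the arm did not go near them after the grip, but I did not measure their positions again at the end.

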